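# Load a vial into the bench reader and hold its spring shutter at the mark

### The arm

A 6-joint arm with a two-finger parallel gripper is mounted at the origin on the work surface; the furniture and walls round the work are solid. World frame = base frame: x ahead of the robot, y to its left, z up, the work surface at z = 0. Lengths are in mm, angles in rad, forces in N, time in s.
With the tool pointing down it reaches from about 275 to 750 mm from the base axis. Payload 10.2 kg.
Tool frame: the origin (TCP) lies midway between the tips of the shut fingers; the grasp point (between the pads) lies 19 mm behind it; z points along the fingers, y is the direction in which the jaws open and shut (so a half turn about z gives the same grasp; the last joint's range is limited). The gripper opens to 88 mm and grips with 3 to 60 N. Pads are 18 mm wide; open, the fingers measure 123 mm over their backs; the gripper's body (75 mm by 187 mm) begins 45 mm behind the grasp point.
Start: joints at [-1.518, 0.313, 1.498, -0, 1.331, -0.223], TCP at [142.953, -505.169, 238.72] pointing down, gripper open.
Joint ranges: [-2.94, 2.94], [-0.97, 2.17], [0.19, 2.56], [-1.23, 4.37], [0.02, 3.11], [-2.88, 2.88]. Speed limits (rad/s): [2.39, 2.39, 3.01, 3.14, 3.14, 3.14].

### API

Orientations are given as a 3x3 rotation matrix whose columns are the frame's x, y, z axes.
In Python, from rig import readout, camera, robot gives the robot as it stands.
- The arm moves only by the tool send_rows, never from a script. Its argument "deltas" is a list of rows, each a list of 2 entries, a list of its own where there are three numbers: the shift along the tool's x, y, z scaled (see below), then the turn about the tool's z scaled (see below). A call has 1 to 12 rows; each row shifts and turns the commanded pose from where the row before left it, along the tool's axes as they then stand; what a row does not reach is not made up. The controller multiplies each number of a shift by 25 mm and each number of a turn by 6 degrees. A row lasts 1/10 s, in which the tool goes at most 50 mm and 8.59 degrees, less where a joint would pass 70% of its speed; a pose out of reach is approached as far as the arm can. A call with a number of a shift or a turn outside -1 to 1 is refused whole. A call with a gripper value outside its range is refused whole. "gripper" is the opening, from 0 (shut) to 1 (fully open), set as the call begins (left out, the last holds). The fingers move at their own pace and stop on an object; "force" is the grip in N (left out, the last holds). Time passes only in rows, so rows that do not move let the fingers close. It gives the time, the measured TCP pose, the force and the opening at its end, in the units of the state.
- readout.state(): the state, without advancing time (a new reading comes with each control period).
- camera(name): name is "side" or "top" or "wrist"; returns a dict with "pixels" (420x560x3 uint8, red, green, blue), "fx", "fy", "cx", "cy" (pixels), "eye" and "orientation" of the camera in the world; the wrist camera has in their place "tool_from_camera" (4x4, takes a point from camera to tool coordinates, whose origin is the TCP and whose axes are the flange's). Camera axes: x right, y down, z forward; pixel columns grow to the right and rows downward; lengths in mm; the calibration is good to about 2 mm. A picture is of the moment at which its call begins: read the wrist's pose just before it. There is no depth.
- robot.sign_off(): hands the job in, once; it reports no verdict.
The state is a dict: "t": time; "joint_positions": joint angles; "dq": joint speeds; "effort": joint torques, N m; "position": TCP position; "tcp_rot": TCP orientation; "force": force on the tool from outside, world axes, zero at the start; "ft_torque": the same for the moment, N m; "grip_width": opening from 0.0 (shut) to 1.0 (fully open).
Only numpy, scipy, OpenCV 4.12 (cv2) and the standard library are available. Lean on these libraries where they do the work, as an engineer would, in place of code of your own. Each camera call takes 0.05 s, during which the arm holds its last target.

### The job

Take the tallest of the three small capped vials and lower it upright into the round well of the bench reader until it stands on the well's floor; its wall is thin, so hold it with a light grip and set it down softly. With the vial let go, take the upright post of the reader's spring-return shutter, draw it out until the index bar across the shutter lines up with the points of the marker clip, and finish still holding it there. Leave the two other vials and the weighing bottle where they stand.

Things in the scene. Friction and masses are not known exactly. Their poses are not given: they have to be found in the camera images.
- tall_vial: The vial to load: a capped cylindrical sample vial, 36 mm diameter, 78 mm tall, about 55 g, the tallest of the three. Straight wall up to 62 mm, the rounded shoulder and screw cap (27 mm diameter) above. Origin at the centre of its underside, z up. Thin-walled: keep the grip at about 20 to 40 N; it breaks when the two fingers together press it with more than 150 N, or when it is pushed on the reader with more than 35 N.
- middle_vial: Bystander: capped sample vial, 35 mm diameter, 66 mm tall. Origin at the centre of its underside. Not to be moved.
- short_vial: Bystander: capped sample vial, 33 mm diameter, 58 mm tall. Origin at the centre of its underside. Not to be moved. The three vials stand on the bench to the right of the reader in one row that runs away from the robot (along x), 65 mm or more apart from centre to centre, in any order.
- weighing_bottle: Bystander: lidded clear glass weighing bottle, 36 mm diameter, 60 mm tall, standing on the bench beyond the reader. Not to be moved.
- reader: The bench reader, fixed to the bench: a grey box 90 x 90 mm, 60 mm high, with a round vertical well in the middle of its top, and a low shutter bed (62 mm wide, rails up to 24 mm above the bench) that runs 146 mm out of its front (-x) face. Origin on the bench under the well's axis; x points from the bed to the box, so the shutter is pulled along -x of this frame; z up. Turned up to 0.3 rad about z from the world frame.
- well (a point): Centre of the floor of the reader's well, 32 mm above the bench. The well is 42 mm in diameter, 28 mm deep, its mouth level with the box's top (60 mm above the bench); a seated vial's underside lies at this point and it stands 50 mm out of the box.
- shutter: The spring-return shutter, a steel plate sliding in the bed, with an upright black pull post 16 mm in diameter. Origin on the post's axis, 15 mm above the bench; axes as the reader's. Closed, the post stands 105 mm from the well's axis (60 mm in front of the box); it slides out up to 68 mm along -x of the reader. The spring pulls it shut with 2.5 N when closed, rising by 1 N for each 10 mm drawn (about 8 N at the farthest mark), and it flies back when let go.
- post (a point): A point on the axis of the shutter's pull post, 62 mm above the bench, a good height to grip; the post's top is 80 mm above the bench, its thick collar ends 30 mm above the bench. Moves with the shutter.
- index (a point): Middle of the shutter's index bar, a thin steel bar (62 mm long, 4 mm wide) that lies across the rails under the post. Right on the post's axis. Moves with the shutter.
- mark (a point): Point midway between the two upright points of the aluminium marker clip, which sits on both sides of the bed (88 mm wide overall, its tips 28 mm above the bench), fixed but clamped at another place along the bed each time: 30 to 58 mm in front of the closed index bar. Axes as the reader's: the index is at the mark when its x in this frame is 0 (positive: not yet drawn far enough).
Things that resemble listed ones, but are neither listed nor needed, are in the scene too. What is shaped like the tall_vial but pink or red is not meant.

How it is judged:
By the outcome, as a careful person would: the job done as asked, in the order asked, and still so for the second after the job is handed in, while the arm keeps its last pose, push and grip.
It also fails if it takes over 58 s, if anything falls off the work surface, if the arm or the gripper's body presses on something with over 40 N, if the wrist force passes 120 N, or if a joint passes its speed limit or range.

## Working session

There is one attempt and no reset: what is moved stays moved. The work goes in short steps, Python scripts to look and compute and a tool call to move; the robot and the scene stay as the last step left them, time stands still between calls to the robot, and variables do not carry over. Pictures are saved under pics/ and viewed, and the job is handed in when it is done.

Besides the shell and the picture viewer there is one more tool, called after "Emit:" by a JSON object that holds its "name" and its "arguments", one argument or row to a line. send_rows: Moves the arm, as the interface text tells. Its arguments: {"type":"object","properties":{"deltas":{"type":"array","items":{"type":"array"}},"gripper":{"type":"number"},"force":{"type":"number"}},"required":["deltas"]}

```bash
mkdir -p pics; ls; cat > h.py <<'E'
import numpy as np, cv2, pickle
from rig import readout, camera, robot
def snap(name, fn):
    s=readout.state(); c=camera(name)
    cv2.imwrite('pics/'+fn+'.png', c['pixels'][:,:,::-1])
    pickle.dump((s,{k:c[k] for k in c}),open('pics/'+fn+'.pkl','wb'))
    return s,c
def load(fn): return pickle.load(open('pics/'+fn+'.pkl','rb'))
def pose(s,c):
    if 'eye' in c: return np.array(c['eye']),np.array(c['orientation'])
    T=np.eye(4);T[:3,:3]=s['tcp_rot'];T[:3,3]=s['position'];M=T@np.array(c['tool_from_camera']);return M[:3,3],M[:3,:3]
def ray(fn,u,v):
    s,c=load(fn);e,R=pose(s,c);d=R@np.array([(u-c['cx'])/c['fx'],(v-c['cy'])/c['fy'],1]);return e,d
def atz(fn,u,v,z):
    e,d=ray(fn,u,v);return e+d*(z-e[2])/d[2]
def proj(fn,P):
    s,c=load(fn);e,R=pose(s,c);q=R.T@(np.array(P)-e);return np.array([c['fx']*q[0]/q[2]+c['cx'],c['fy']*q[1]/q[2]+c['cy']])
def crop(fn,u0,v0,u1,v1,k,out):
    im=cv2.imread('pics/'+fn+'.png')[v0:v1,u0:u1];cv2.imwrite('pics/'+out+'.png',cv2.resize(im,None,fx=k,fy=k,interpolation=cv2.INTER_CUBIC))
E
python3 - <<'E'
from h import *
for n in ['top','side','wrist']:
    s,c=snap(n,n+'0'); print(n,c['fx'],pose(s,c))
print(s)
E
```

```text
pics
top 508.19828184829134 (array([ 402.64261004,  -72.05823059, 1160.14782412]), array([[-0.01582487, -0.98919201,  0.14576949],
       [-0.99958173,  0.0191806 ,  0.02164405],
       [-0.02420607, -0.14536601, -0.98908179]]))
side 546.469408117023 (array([ 508.94614459, -920.65506575,  499.18894324]), array([[ 9.95631714e-01, -4.03956510e-02,  8.41764916e-02],
       [-9.33674531e-02, -4.31680992e-01,  8.97181163e-01],
       [ 9.51742771e-05, -9.01121364e-01, -4.33566925e-01]]))
wrist 289.345553742485 (array([ 206.2738218 , -487.60756544,  384.6983984 ]), array([[ 0.27349132, -0.92937422, -0.24792351],
       [-0.96187326, -0.26465932, -0.06895849],
       [-0.00152702,  0.25733054, -0.96632223]]))
{'t': 0.1, 'joint_positions': array([-1.51839578e+00,  3.13368192e-01,  1.49830740e+00, -2.65536111e-05,
        1.33103957e+00, -2.23400600e-01]), 'dq': array([ 0.00068264, -0.00112155, -0.00070682, -0.0007152 , -0.0005041 ,
       -0.00011653]), 'effort': array([ 3.34088058e-03, -4.02810609e+01, -2.52644455e+01,  6.95941388e-02,
        3.41844396e-02, -5.99908117e-05]), 'position': array([ 142.93711253, -504.94550572,  238.25175814]), 'tcp_rot': array([[ 9.62205629e-01,  2.72323925e-01, -8.45519630e-05],
       [ 2.72323846e-01, -9.62205004e-01,  1.11961984e-03],
       [ 2.23542946e-04, -1.10033002e-03, -9.99999370e-01]]), 'force': array([-0.07797698, -0.61012573,  0.6600113 ]), 'ft_torque': array([ 0.00209198,  0.00318873, -0.0178429 ]), 'grip_width': 1.0001673244164346}
```

View pics/top0.png

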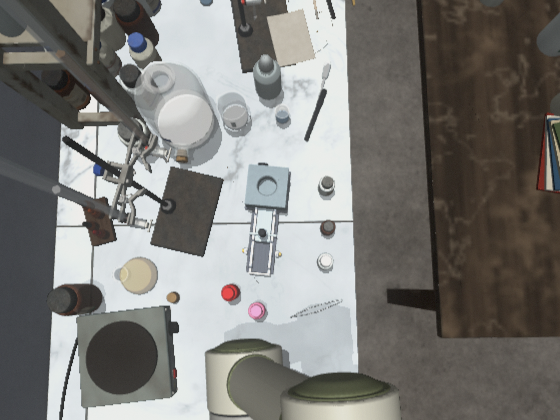

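View pics/side0.png

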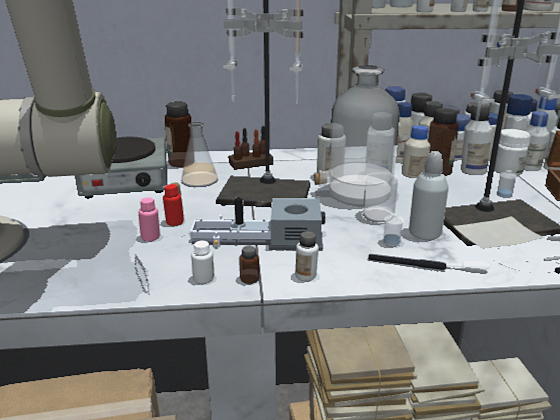

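View pics/wrist0.png

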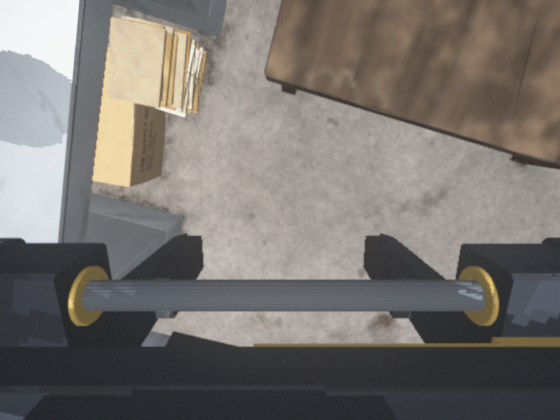

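```bash
python3 - <<'E'
from h import *
crop('side0',180,180,340,300,5,'s_crop'); crop('top0',230,150,350,290,4,'t_crop')
E
```

```text
(no output)
```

View pics/s_crop.png

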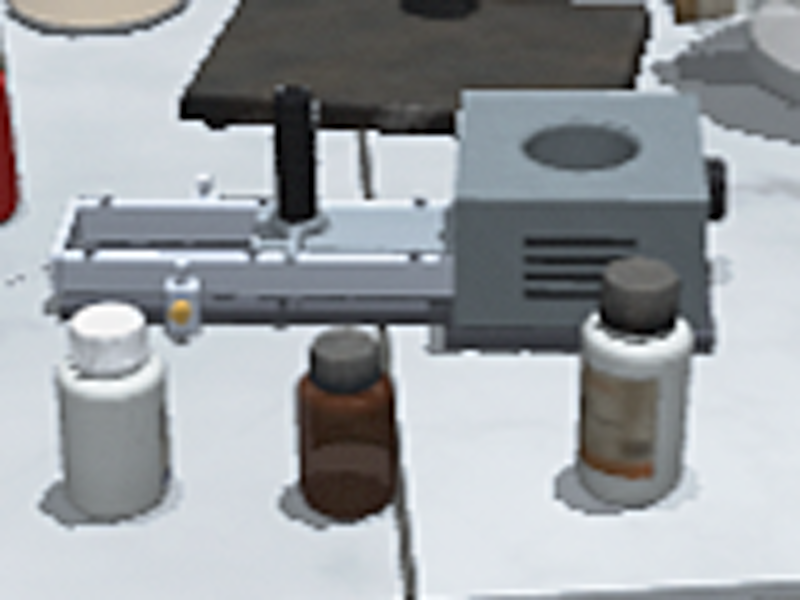

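View pics/t_crop.png

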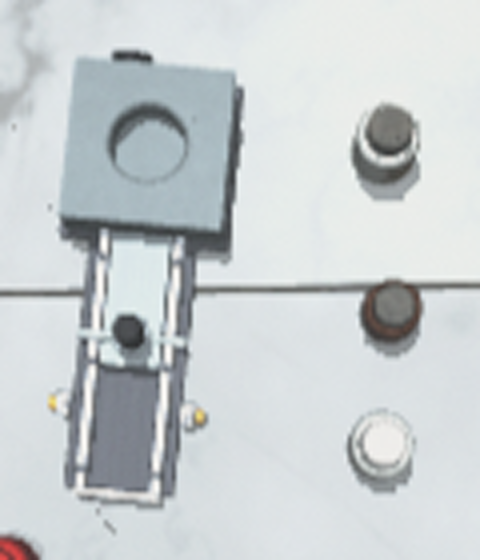

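```bash
python3 - <<'E'
from h import *
def T(a): return a[0]/4+230,a[1]/4+150
def S(a): return a[0]/5+180,a[1]/5+180
def both(n,t,s,z):
    et,dt=ray('top0',*T(t)); es,ds=ray('side0',*S(s))
    A=np.stack([dt,-ds],1); k=np.linalg.lstsq(A,es-et,rcond=None)[0]
    print(n,atz('top0',*T(t),z).round(1),atz('side0',*S(s),z).round(1),'tri',((et+k[0]*dt+es+k[1]*ds)/2).round(1),(et+k[0]*dt-es-k[1]*ds).round(1))
both('vial',(391,128),(641,274),78)
both('white',(382,445),(109,321),66); both('brown',(394,304),(346,346),58)
both('well',(148,143),(582,148),60)
both('post',(128,330),(297,91),80)
c=[atz('top0',*T(p),60) for p in [(76,58),(238,70),(222,237),(60,218)]]
print(np.mean(c,0),[ (c[i]-c[(i+1)%4]).round(1) for i in range(4)])
for p in [(76,58),(238,70),(222,237),(60,218)]:pass
for a,b in [(0,3),(1,2)]:
    d=c[a]-c[b];print(np.arctan2(d[1],d[0]))
d=c[0]-c[1];print(np.arctan2(d[1],d[0])-np.pi/2)
d=c[3]-c[2];print(np.arctan2(d[1],d[0])-np.pi/2)
E
```

```text
vial [ 621.1 -160.    78. ] [ 624.  -159.9   78. ] tri [ 622.6 -160.1   77.9] [-2.7  0.1 -0.6]
white [ 450.9 -150.9   66. ] [ 454.  -153.3   66. ] tri [ 452.4 -150.9   64.5] [-2.8 -0.3 -0.1]
brown [ 527.5 -160.3   58. ] [ 529.  -162.4   58. ] tri [ 528.4 -160.4   56.7] [-1.3 -0.1 -0.1]
well [619.1 -27.6  60. ] [620.6 -30.6  60. ] tri [620.2 -27.5  58.4] [-1.6  0.  -0.3]
post [513.7 -16.4  80. ] [517.8 -14.6  80. ] tri [515.7 -16.3  80.6] [-4.1 -0.2 -0.4]
[617.81194267 -28.08441799  60.        ] [array([ 8.7, 89.8,  0. ]), array([ 93.3, -10.6,   0. ]), array([-12.3, -88.7,   0. ]), array([-89.8,   9.5,   0. ])]
-0.1055139814993181
-0.11285397960777005
-0.09714512259845631
-0.13743698217684042
```

Emit:
{"name": "send_rows", "arguments": {
  "deltas": [
    [[0,0,0],0.92],
    [[0,0,0],0.92],
    [[0,0,0],0.92],
    [[0,0,0],0.92]
  ],
  "gripper": 1
}}

```text
t: 0.55
position: [142.9, -505.0, 238.5]
tcp_rot: [[0.994, -0.113, -0.0], [-0.113, -0.994, 0.001], [-0.0, -0.001, -1.0]]
force: [-0.0, -0.7, -1.2]
grip_width: 0.999
```

```bash
cat >> h.py <<'E'
def go(target):
    s=readout.state();R=np.array(s['tcp_rot']);d=R.T@(np.array(target)-s['position']);print('t',s['t'],'pos',s['position'].round(1),'yaw',np.arctan2(R[1,0],R[0,0]).round(3),'tool mm',d.round(1),'units',(d/25).round(2),'F',s['force'].round(1),'w',round(s['grip_width'],3))
E
python3 -c "
from h import *
go([622,-160,220])"
```

```text
t 0.55 pos [ 142.9 -505.   238.5] yaw -0.114 tool mm [ 436.9 -397.1   18.7] units [ 17.48 -15.88   0.75] F [-0.  -0.7 -1.2] w 0.999
```

Emit:
{"name": "send_rows", "arguments": {
  "deltas": [
    [[0.5,-0.45,0],0],
    [[0.97,-0.88,0],0],
    [[0.97,-0.88,0],0],
    [[0.97,-0.88,0],0],
    [[0.97,-0.88,0],0],
    [[0.97,-0.88,0],0],
    [[0.97,-0.88,0],0],
    [[0.97,-0.88,0],0],
    [[0.97,-0.88,0],0],
    [[0.97,-0.88,0],0],
    [[0.97,-0.88,0],0],
    [[0.97,-0.88,0],0]
  ]
}}

```text
t: 1.75
position: [449.5, -281.9, 238.7]
tcp_rot: [[0.994, -0.106, -0.0], [-0.106, -0.994, 0.0], [-0.0, -0.0, -1.0]]
force: [-0.8, -0.2, 0.6]
grip_width: 1.001
```

Emit:
{"name": "send_rows", "arguments": {
  "deltas": [
    [[0.97,-0.88,0],0],
    [[0.97,-0.88,0],0],
    [[0.97,-0.88,0.1],0],
    [[0.97,-0.88,0.2],0],
    [[0.97,-0.88,0.2],0],
    [[0.5,-0.45,0.1],0],
    [[0,0,0],0],
    [[0,0,0],0]
  ]
}}

```text
t: 2.55
position: [594.1, -177.6, 223.6]
tcp_rot: [[0.994, -0.107, -0.001], [-0.107, -0.994, 0.0], [-0.001, -0.0, -1.0]]
force: [-0.3, 0.7, 1.4]
grip_width: 0.997
```

```bash
python3 -c "
from h import *
go([622,-160,220])
snap('wrist','w1')
for p in [(622.5,-160,78),(620,-28,60)]: print(proj('w1',p))"
```

```text
t 2.55 pos [ 594.1 -177.6  223.6] yaw -0.107 tool mm [ 25.9 -20.5   3.6] units [ 1.04 -0.82  0.14] F [-0.3  0.7  1.4] w 0.997
[262.399869   166.12959384]
[143.16682751 179.04015168]
```

View pics/w1.png

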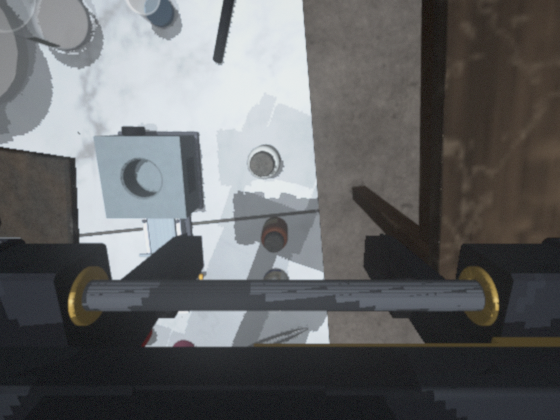

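```bash
python3 - <<'E'
from h import *
crop('w1',90,110,310,210,3.6,'w1c')
E
```

```text
(no output)
```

View pics/w1c.png

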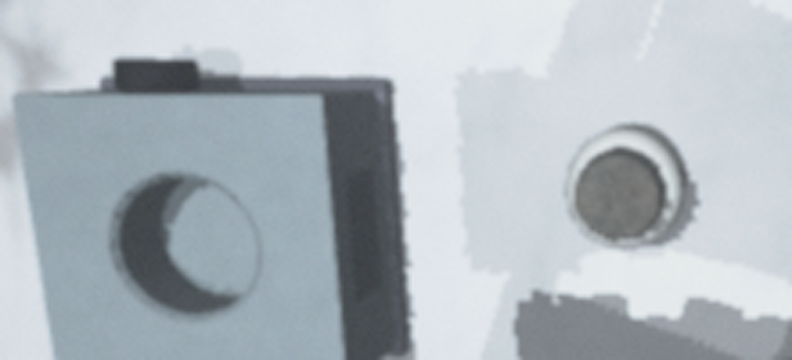

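```bash
python3 - <<'E'
from h import *
print(atz('w1',90+620/3.6,110+193/3.6,78),atz('w1',90+187/3.6,110+244/3.6,60))
go([623.5,-160,150])
E
```

```text
[ 625.04110099 -160.13800196   78.        ] [621.50037738 -27.00080429  60.        ]
t 2.6 pos [ 593.9 -178.1  223.9] yaw -0.109 tool mm [ 27.5 -21.2  73.9] units [ 1.1  -0.85  2.96] F [ 0.1 -0.2 -0.4] w 0.997
```

Emit:
{"name": "send_rows", "arguments": {
  "deltas": [
    [[0.37,-0.28,0.4],0],
    [[0.37,-0.28,0.8],0],
    [[0.37,-0.28,0.9],0],
    [[0,0,0.85],0],
    [[0,0,0],0],
    [[0,0,0],0]
  ]
}}

```text
t: 3.2
position: [624.3, -160.5, 150.3]
tcp_rot: [[0.994, -0.11, 0.0], [-0.11, -0.994, 0.0], [0.0, -0.0, -1.0]]
force: [0.2, -0.8, 0.0]
grip_width: 1.002
```

```bash
python3 -c "
from h import *
go([624,-160,33])
snap('wrist','w2')
print(proj('w2',(624,-160,78)))
crop('w2',150,80,400,260,3.2,'w2c')"
```

```text
t 3.2 pos [ 624.3 -160.5  150.3] yaw -0.11 tool mm [ -0.4  -0.4 117.3] units [-0.02 -0.02  4.69] F [ 0.2 -0.8  0. ] w 1.002
[281.95440772 212.66375285]
```

View pics/w2c.png

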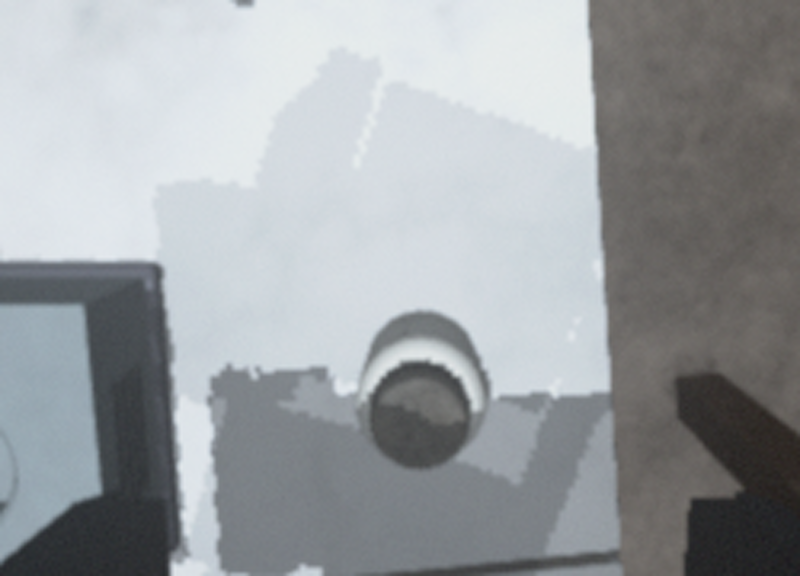

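Emit:
{"name": "send_rows", "arguments": {
  "deltas": [
    [[0,0,0.5],0],
    [[0,0,0.9],0],
    [[0,0,0.9],0],
    [[0,0,0.9],0],
    [[0,0,0.7],0],
    [[0,0,0.5],0],
    [[0,0,0.29],0],
    [[0,0,0],0],
    [[0,0,0],0]
  ]
}}

```text
t: 4.15
position: [624.7, -160.4, 33.5]
tcp_rot: [[0.994, -0.109, 0.001], [-0.109, -0.994, -0.001], [0.001, 0.0, -1.0]]
force: [-0.7, -0.3, 0.5]
grip_width: 0.998
```

```bash
python3 -c "
from h import *
go([624,-160,33])
snap('side','s3')
crop('s3',180,100,400,300,3.6,'s3c')"
```

```text
t 4.15 pos [ 624.7 -160.4   33.5] yaw -0.11 tool mm [-0.8 -0.4  0.5] units [-0.03 -0.01  0.02] F [-0.7 -0.3  0.5] w 0.998
```

View pics/s3c.png

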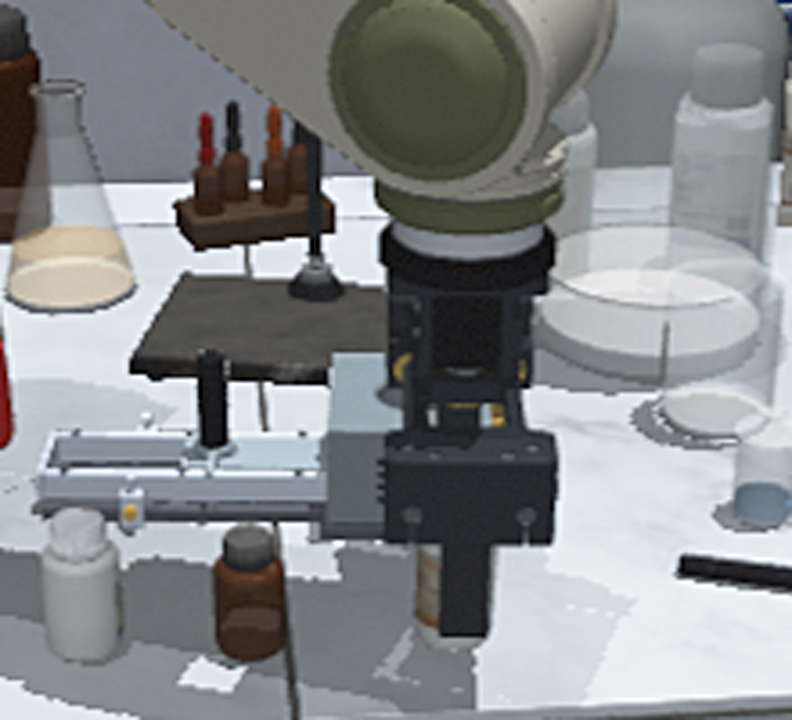

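Emit:
{"name": "send_rows", "arguments": {
  "deltas": [
    [[0,0,0],0],
    [[0,0,0],0],
    [[0,0,0],0],
    [[0,0,0],0],
    [[0,0,0],0],
    [[0,0,0],0],
    [[0,0,0],0],
    [[0,0,0],0]
  ],
  "gripper": 0.3,
  "force": 30
}}

```text
t: 5.0
position: [624.3, -160.3, 32.7]
tcp_rot: [[0.994, -0.109, 0.0], [-0.109, -0.994, -0.0], [0.0, 0.0, -1.0]]
force: [0.5, 0.2, -0.1]
grip_width: 0.392
```

Emit:
{"name": "send_rows", "arguments": {
  "deltas": [
    [[0,0,-0.1],0],
    [[0,0,-0.3],0],
    [[0,0,-0.6],0],
    [[0,0,-0.6],0],
    [[0,0,-0.6],0],
    [[0,0,-0.6],0],
    [[0,0,-0.6],0],
    [[0,0,-0.4],0],
    [[0,0,-0.2],0],
    [[0,0,0],0]
  ]
}}

```text
t: 6.0
position: [624.4, -160.3, 133.3]
tcp_rot: [[0.994, -0.109, 0.001], [-0.109, -0.994, -0.0], [0.001, 0.0, -1.0]]
force: [0.6, 0.0, -0.6]
grip_width: 0.387
```

```bash
python3 -c "
from h import *
go([620.5,-27.5,130])
snap('side','s4');snap('wrist','w4')
crop('s4',180,80,400,300,2.7,'s4c')"
```

```text
t 6.0 pos [ 624.4 -160.3  133.3] yaw -0.11 tool mm [ -18.4 -131.5    3.2] units [-0.74 -5.26  0.13] F [ 0.6  0.  -0.6] w 0.387
```

View pics/s4c.png

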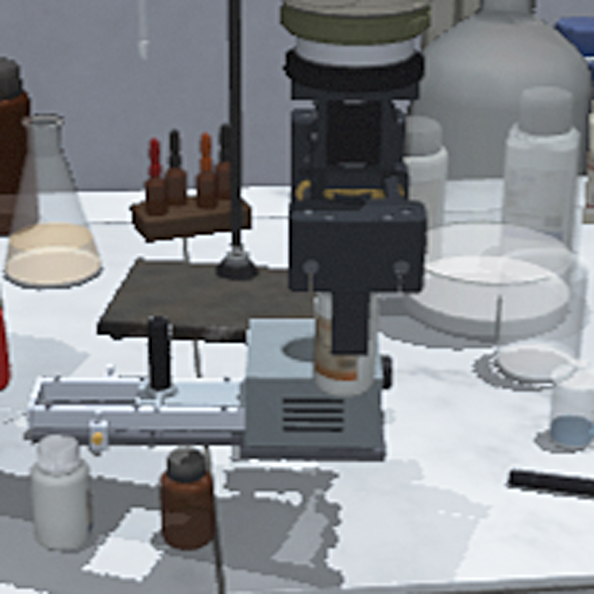

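View pics/w4.png

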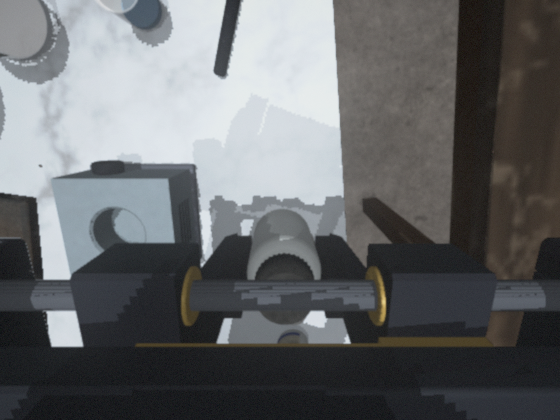

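```bash
python3 -c "
from h import *
print(atz('w2',281.25,209.7,78))
crop('w4',60,150,360,340,2.6,'w4c')
print(proj('w4',(624.4,-160.3,178.6)),proj('w4',(625.4,-160.3,100.6)))
"
```

```text
[ 626.48213842 -159.71543042   78.        ]
[281.90161661 298.52758196] [282.30148709 228.25670225]
```

View pics/w4c.png

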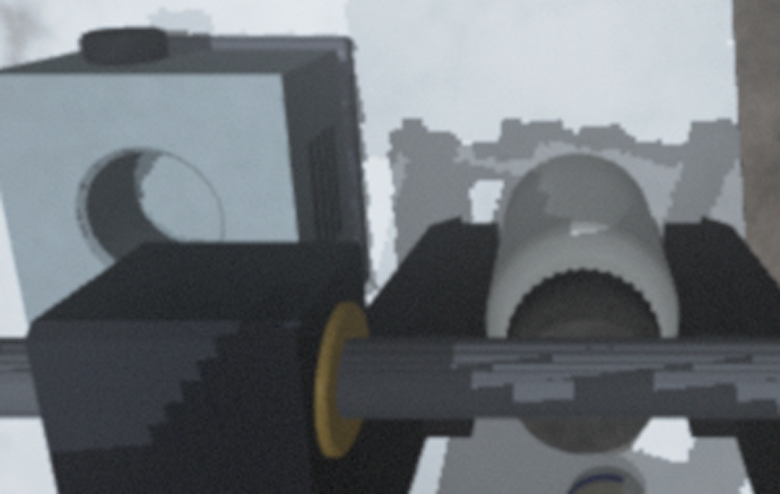

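Emit:
{"name": "send_rows", "arguments": {
  "deltas": [
    [[-0.04,-0.26,0],0],
    [[-0.07,-0.5,0],0],
    [[-0.1,-0.75,0],0],
    [[-0.1,-0.75,0],0],
    [[-0.1,-0.75,0],0],
    [[-0.1,-0.75,0],0],
    [[-0.1,-0.75,0],0],
    [[-0.06,-0.5,0],0],
    [[-0.03,-0.25,0.2],0],
    [[0,0,0.4],0],
    [[0,0,0],0],
    [[0,0,0],0]
  ]
}}

```text
t: 7.3
position: [621.1, -28.3, 117.2]
tcp_rot: [[0.994, -0.11, -0.001], [-0.11, -0.994, 0.0], [-0.001, -0.0, -1.0]]
force: [-0.0, -0.1, 0.3]
grip_width: 0.391
```

```bash
python3 -c "
from h import *
go([621.4,-27.6,105])
snap('side','s5');snap('wrist','w5');snap('top','t5')
crop('s5',250,130,350,270,4.2,'s5c')
crop('w5',180,150,380,350,3,'w5c')
crop('t5',220,120,320,220,5,'t5c')"
```

```text
t 7.3 pos [621.1 -28.3 117.2] yaw -0.111 tool mm [ 0.2 -0.7 12.2] units [ 0.01 -0.03  0.49] F [-0.  -0.1  0.3] w 0.391
```

View pics/s5c.png

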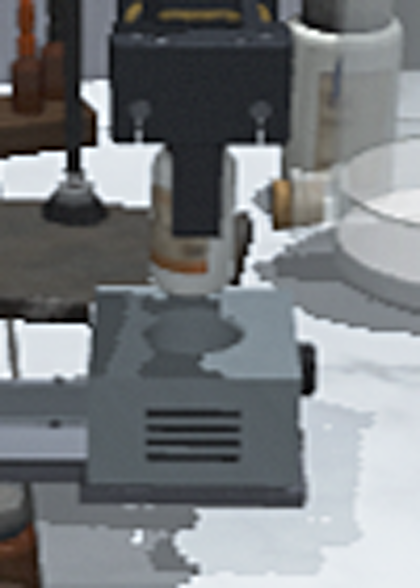

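View pics/w5c.png

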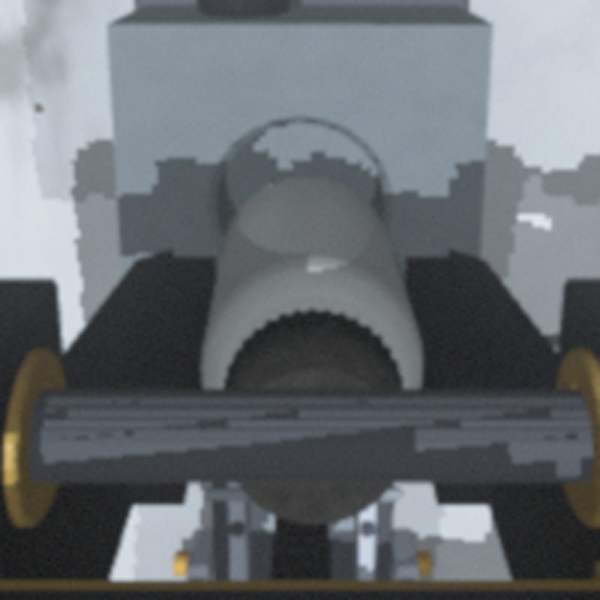

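```bash
python3 - <<'E'
from h import *
a=np.arange(0,2*np.pi,.05)
def draw(fn,x0,y0,k,P,out,mk):
    im=cv2.imread('pics/'+out+'.png')
    for (c,r,z,col) in P:
        pts=np.array([proj(fn,(c[0]+r*np.cos(t),c[1]+r*np.sin(t),z)) for t in a]);pts=((pts-[x0,y0])*k).astype(int)
        cv2.polylines(im,[pts],True,col,1)
    cv2.imwrite('pics/'+out+mk+'.png',im)
T=(621.1,-28.3)
P=[(T,21,60,(0,0,255)),(T,18,84.5,(0,255,0)),(T,18,146.5,(255,0,0)),(T,13.5,162.5,(0,255,255))]
draw('w5',180,150,3,P,'w5c','d');draw('s5',250,130,4.2,P,'s5c','d')
E
```

```text
(no output)
```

View pics/w5cd.png

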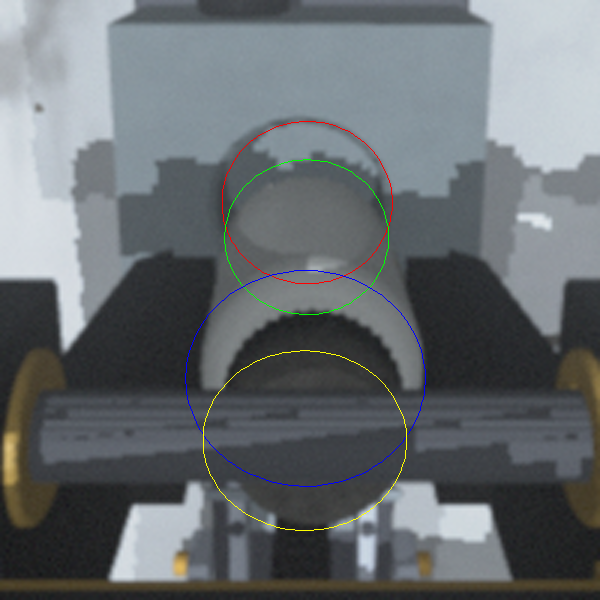

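View pics/s5cd.png

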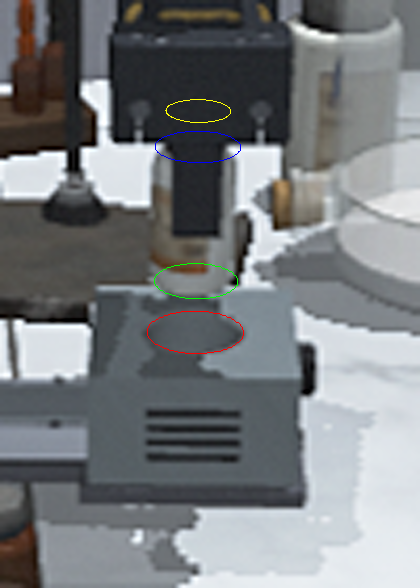

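```bash
python3 - <<'E'
from h import *
a=np.arange(0,2*np.pi,.05)
def ov(fn,box,k,out,W,yaw,vial=None,extra=[]):
    crop(fn,*box,k,out); im=cv2.imread('pics/'+out+'.png')
    R=np.array([[np.cos(yaw),-np.sin(yaw)],[np.sin(yaw),np.cos(yaw)]])
    def pl(pts,col):
        q=np.array([proj(fn,p) for p in pts]);q=((q+.5-[box[0],box[1]])*k).astype(int);cv2.polylines(im,[q],True,col,1)
    for z in (60,): pl([(*(np.array(W)+R@np.array(c)),z) for c in [(45,45),(45,-45),(-45,-45),(-45,45)]],(0,0,255))
    pl([(W[0]+21*np.cos(t),W[1]+21*np.sin(t),60) for t in a],(0,0,255))
    if vial: 
        for z,r in ((0,18),(62,18),(78,13.5)): pl([(vial[0]+r*np.cos(t),vial[1]+r*np.sin(t),z+vial[2]) for t in a],(0,255,0))
    cv2.imwrite('pics/'+out+'.png',im)
ov('side0',(260,180,340,290),6,'o1',(620.3,-28),-.11,(623.5,-160,0))
ov('top0',(235,150,345,210),7,'o2',(620.3,-28),-.11,(623.5,-160,0))
ov('w1',(90,110,310,210),3.6,'o3',(620.3,-28),-.11,(623.5,-160,0))
E
```

```text
(no output)
```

View pics/o1.png

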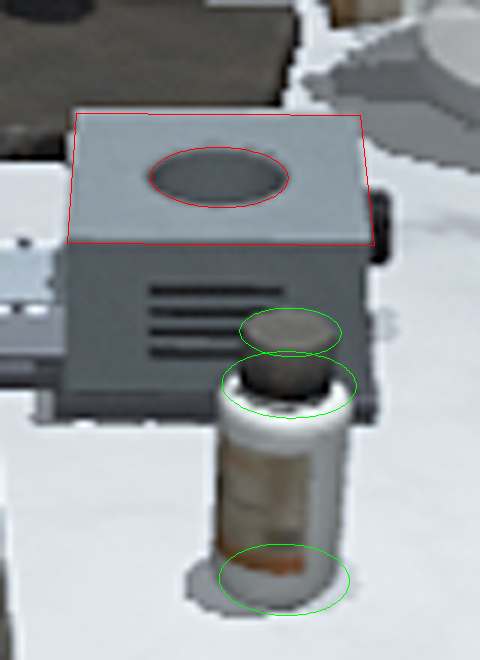

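View pics/o2.png

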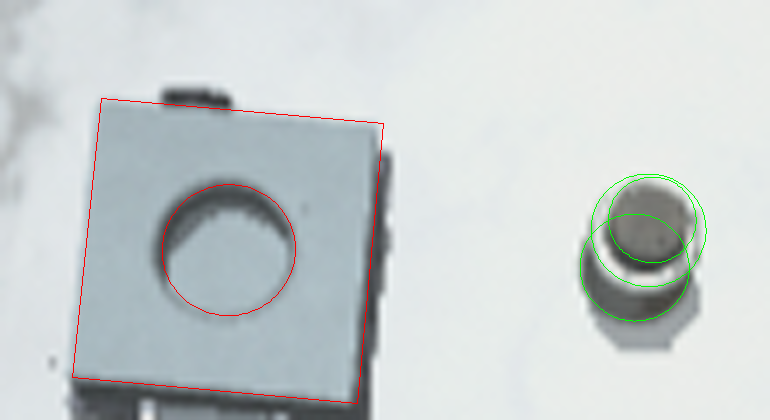

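View pics/o3.png

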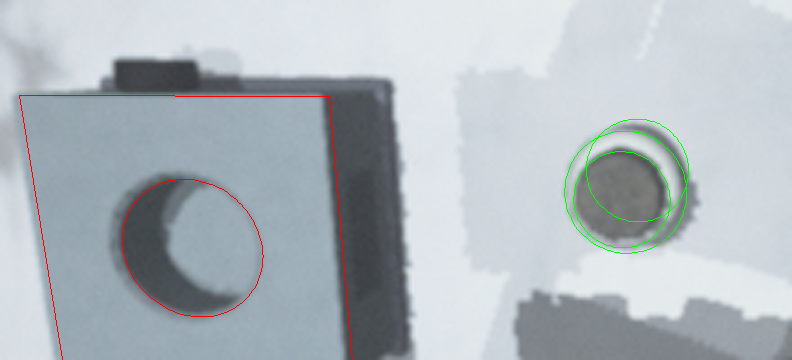

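Emit:
{"name": "send_rows", "arguments": {
  "deltas": [
    [[0.01,-0.03,0.1],0],
    [[0,0,0.2],0],
    [[0,0,0.25],0],
    [[0,0,0.2],0],
    [[0,0,0.1],0],
    [[0,0,0],0]
  ]
}}

```text
t: 8.05
position: [621.4, -26.8, 95.9]
tcp_rot: [[0.994, -0.109, -0.001], [-0.109, -0.994, 0.0], [-0.001, -0.0, -1.0]]
force: [-0.4, 0.2, -1.1]
grip_width: 0.394
```

```bash
python3 -c "
from h import *
go([621.4,-27.5,65])
snap('side','s6');snap('wrist','w6')
crop('s6',260,150,340,250,6,'s6c')
crop('w6',180,150,380,350,3,'w6c')
s,c=load('s6');print(s['force'])"
```

```text
t 8.05 pos [621.4 -26.8  95.9] yaw -0.11 tool mm [ 0.1  0.7 30.9] units [0.   0.03 1.24] F [-0.4  0.2 -1.1] w 0.394
[-0.38169802  0.15969881 -1.08297343]
```

View pics/s6c.png

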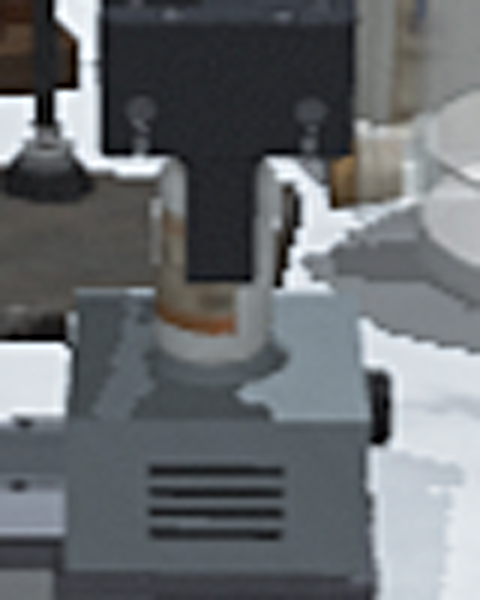

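View pics/w6c.png

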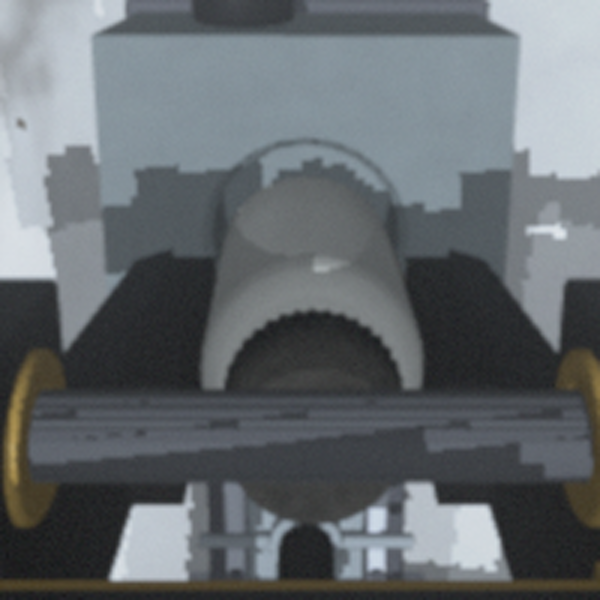

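```bash
python3 - <<'E'
from h import *
a=np.arange(0,2*np.pi,.03)
def ov(fn,box,k,out,P):
    crop(fn,*box,k,out); im=cv2.imread('pics/'+out+'.png')
    for c,r,z,col in P:
        q=np.array([proj(fn,(c[0]+r*np.cos(t),c[1]+r*np.sin(t),z)) for t in a]);q=((q+.5-[box[0],box[1]])*k).astype(int);cv2.polylines(im,[q],True,col,1)
        print(fn,z,'top',q[:,1].min(),'bot',q[:,1].max(),'l',q[:,0].min(),'r',q[:,0].max())
    cv2.imwrite('pics/'+out+'.png',im)
T=(621.4,-26.8)
P=[(T,21,60,(0,0,255)),(T,18,63.2,(0,255,0))]
ov('w6',(220,180,340,260),6,'o6w',P);ov('s6',(270,170,330,230),10,'o6s',P)
E
```

```text
w6 60 top 108 bot 463 l 188 r 564
w6 63.2 top 142 bot 451 l 212 r 540
s6 60 top 342 bot 442 l 156 r 385
s6 63.2 top 333 bot 419 l 172 r 369
```

View pics/o6w.png

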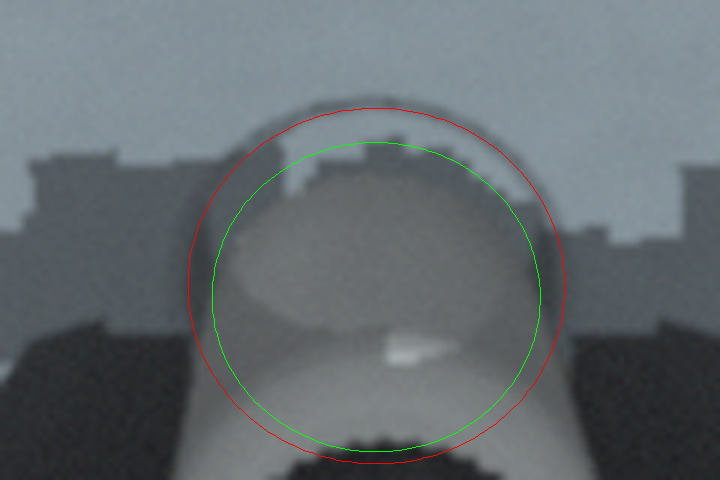

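View pics/o6s.png

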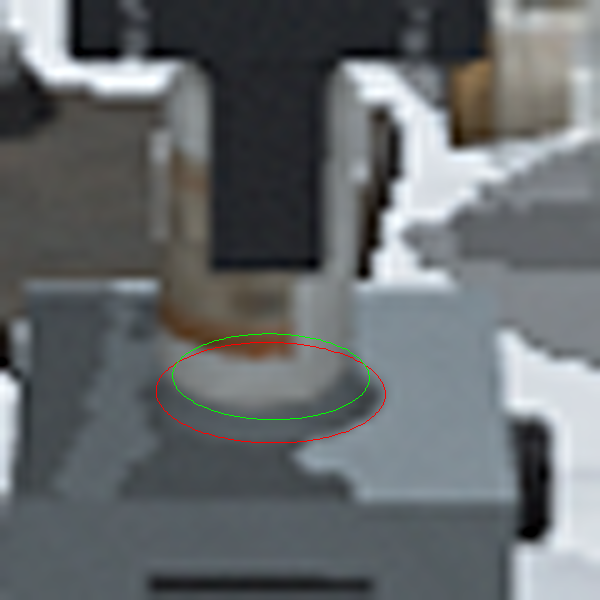

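Emit:
{"name": "send_rows", "arguments": {
  "deltas": [
    [[0.05,0,0],0],
    [[0,0,0.08],0],
    [[0,0,0.08],0],
    [[0,0,0.08],0],
    [[0,0,0.08],0],
    [[0,0,0],0]
  ]
}}

```text
t: 8.75
position: [622.7, -27.0, 88.1]
tcp_rot: [[0.994, -0.109, -0.001], [-0.109, -0.994, 0.0], [-0.001, -0.0, -1.0]]
force: [-0.4, -0.3, -0.8]
grip_width: 0.386
```

```bash
python3 -c "
from h import *
go([621.4,-27.5,65])
snap('side','s7');snap('wrist','w7')
crop('s7',270,170,330,230,8,'s7c')
crop('w7',220,180,340,260,6,'w7c')
s,c=load('w7');print(s['force'],s['ft_torque'])"
```

```text
t 8.75 pos [622.7 -27.   88.1] yaw -0.11 tool mm [-1.2  0.6 23.1] units [-0.05  0.03  0.92] F [-0.4 -0.3 -0.8] w 0.386
[-0.04791274  0.02765882 -0.78573334] [ 0.0170011  -0.01387993 -0.01457874]
```

View pics/s7c.png

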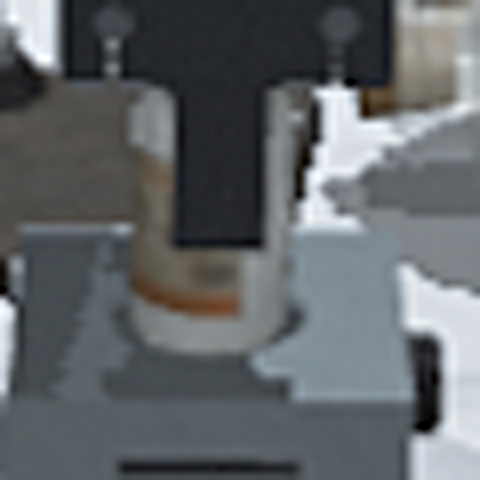

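View pics/w7c.png

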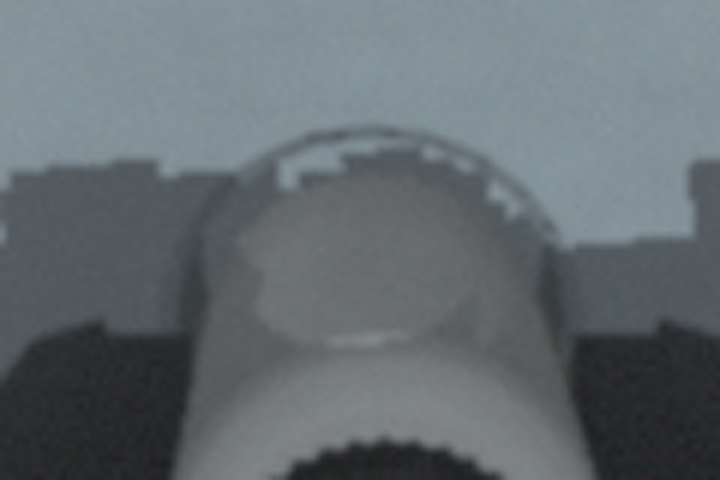

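Emit:
{"name": "send_rows", "arguments": {
  "deltas": [
    [[0,0,0.08],0],
    [[0,0,0.08],0],
    [[0,0,0.08],0],
    [[0,0,0.08],0],
    [[0,0,0],0]
  ]
}}

```text
t: 9.35
position: [622.7, -27.0, 80.1]
tcp_rot: [[0.994, -0.109, -0.001], [-0.109, -0.994, 0.0], [-0.001, -0.0, -1.0]]
force: [-1.1, -0.4, -0.2]
grip_width: 0.388
```

Emit:
{"name": "send_rows", "arguments": {
  "deltas": [
    [[0,0,0.08],0],
    [[0,0,0.08],0],
    [[0,0,0.08],0],
    [[0,0,0.06],0],
    [[0,0,0],0]
  ]
}}

```text
t: 9.85
position: [622.7, -27.0, 72.7]
tcp_rot: [[0.994, -0.109, -0.0], [-0.109, -0.994, 0.0], [-0.0, -0.0, -1.0]]
force: [0.7, 0.2, 0.5]
grip_width: 0.388
```

```bash
python3 -c "
from h import *
go([621.4,-27.5,65])
snap('side','s8');snap('wrist','w8')
crop('s8',260,140,340,240,5,'s8c')
crop('w8',220,180,340,260,6,'w8c')"
```

```text
t 9.85 pos [622.7 -27.   72.7] yaw -0.11 tool mm [-1.3  0.6  7.7] units [-0.05  0.03  0.31] F [0.7 0.2 0.5] w 0.388
```

View pics/s8c.png

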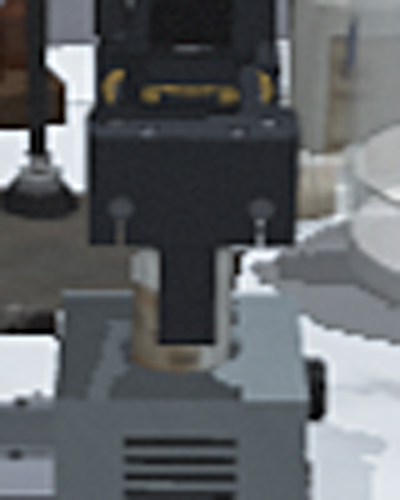

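View pics/w8c.png

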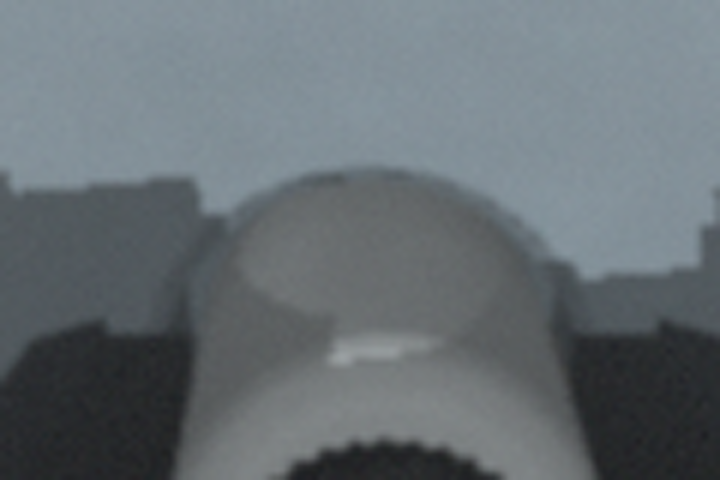

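Emit:
{"name": "send_rows", "arguments": {
  "deltas": [
    [[0,0,0.05],0],
    [[0,0,0.05],0],
    [[0,0,0.05],0],
    [[0,0,0.05],0],
    [[0,0,0.03],0],
    [[0,0,0.02],0],
    [[0,0,0],0]
  ]
}}

```text
t: 10.65
position: [622.8, -27.1, 66.7]
tcp_rot: [[0.994, -0.109, -0.0], [-0.109, -0.994, -0.0], [-0.0, 0.0, -1.0]]
force: [-0.6, 0.3, -0.9]
grip_width: 0.386
```

Emit:
{"name": "send_rows", "arguments": {
  "deltas": [
    [[0,0,0.01],0],
    [[0,0,0.01],0],
    [[0,0,0],0],
    [[0,0,0],0]
  ]
}}

```text
t: 11.05
position: [622.9, -27.0, 66.3]
tcp_rot: [[0.994, -0.109, 0.0], [-0.109, -0.994, -0.0], [0.0, 0.0, -1.0]]
force: [-0.1, -0.4, -0.3]
grip_width: 0.385
```

Emit:
{"name": "send_rows", "arguments": {
  "deltas": [
    [[0,0,0.01],0],
    [[0,0,0.01],0],
    [[0,0,0],0],
    [[0,0,0],0]
  ]
}}

```text
t: 11.45
position: [622.9, -27.0, 65.7]
tcp_rot: [[0.994, -0.109, 0.0], [-0.109, -0.994, -0.0], [0.0, 0.0, -1.0]]
force: [0.9, 0.3, -1.9]
grip_width: 0.384
```

Emit:
{"name": "send_rows", "arguments": {
  "deltas": [
    [[0,0,0.01],0],
    [[0,0,0.01],0],
    [[0,0,0],0]
  ]
}}

```text
t: 11.75
position: [622.8, -27.0, 65.2]
tcp_rot: [[0.994, -0.109, -0.0], [-0.109, -0.994, 0.0], [-0.0, 0.0, -1.0]]
force: [0.1, -0.4, -0.8]
grip_width: 0.385
```

Emit:
{"name": "send_rows", "arguments": {
  "deltas": [
    [[0,0,0.01],0],
    [[0,0,0.01],0],
    [[0,0,0],0]
  ]
}}

```text
t: 12.05
position: [622.9, -27.0, 64.7]
tcp_rot: [[0.994, -0.109, 0.0], [-0.109, -0.994, 0.0], [0.0, -0.0, -1.0]]
force: [-0.2, -0.4, -0.8]
grip_width: 0.389
```

Emit:
{"name": "send_rows", "arguments": {
  "deltas": [
    [[0,0,0.01],0],
    [[0,0,0],0]
  ]
}}

```text
t: 12.25
position: [622.9, -27.0, 64.7]
tcp_rot: [[0.994, -0.109, 0.0], [-0.109, -0.994, -0.0], [0.0, 0.0, -1.0]]
force: [-0.2, -0.2, 1.0]
grip_width: 0.391
```

Emit:
{"name": "send_rows", "arguments": {
  "deltas": [
    [[0,0,0.01],0],
    [[0,0,0],0]
  ]
}}

```text
t: 12.45
position: [623.0, -27.0, 64.6]
tcp_rot: [[0.994, -0.109, 0.001], [-0.109, -0.994, -0.0], [0.001, 0.0, -1.0]]
force: [-0.6, 0.6, 4.5]
grip_width: 0.387
```

Emit:
{"name": "send_rows", "arguments": {
  "deltas": [
    [[0,0,0.01],0],
    [[0,0,0],0]
  ]
}}

```text
t: 12.65
position: [623.1, -27.0, 64.5]
tcp_rot: [[0.994, -0.109, 0.001], [-0.109, -0.994, -0.0], [0.001, 0.0, -1.0]]
force: [-0.6, 0.3, 6.5]
grip_width: 0.391
```

Emit:
{"name": "send_rows", "arguments": {
  "deltas": [
    [[0,0,0],0],
    [[0,0,0],0],
    [[0,0,0],0],
    [[0,0,0],0]
  ],
  "gripper": 0.55
}}

```text
t: 13.05
position: [622.7, -27.0, 63.7]
tcp_rot: [[0.994, -0.109, -0.0], [-0.109, -0.994, 0.0], [-0.0, -0.0, -1.0]]
force: [0.4, 0.1, -0.5]
grip_width: 0.551
```

Emit:
{"name": "send_rows", "arguments": {
  "deltas": [
    [[0,0,0],0],
    [[0,0,0],0],
    [[0,0,0],0],
    [[0,0,0],0]
  ],
  "gripper": 1
}}

```text
t: 13.45
position: [622.9, -27.0, 64.0]
tcp_rot: [[0.994, -0.109, 0.0], [-0.109, -0.994, -0.0], [0.0, 0.0, -1.0]]
force: [0.3, 0.6, -0.3]
grip_width: 0.889
```

Emit:
{"name": "send_rows", "arguments": {
  "deltas": [
    [[0,0,-0.2],0],
    [[0,0,-0.5],0],
    [[0,0,-0.8],0],
    [[0,0,-0.8],0],
    [[0,0,-0.8],0],
    [[0,0,-0.8],0],
    [[0,0,-0.3],0],
    [[0,0,0],0]
  ]
}}

```text
t: 14.25
position: [623.3, -27.1, 170.4]
tcp_rot: [[0.994, -0.109, 0.002], [-0.109, -0.994, -0.001], [0.002, 0.0, -1.0]]
force: [0.3, 0.9, -1.5]
grip_width: 1.001
```

```bash
python3 -c "
from h import *
go([515,-16,160])
snap('side','s9');snap('wrist','w9')
crop('s9',200,100,360,260,3.6,'s9c')"
```

```text
t 14.25 pos [623.3 -27.1 170.4] yaw -0.11 tool mm [-108.9    0.8   10.1] units [-4.35  0.03  0.4 ] F [ 0.3  0.9 -1.5] w 1.001
```

View pics/s9c.png

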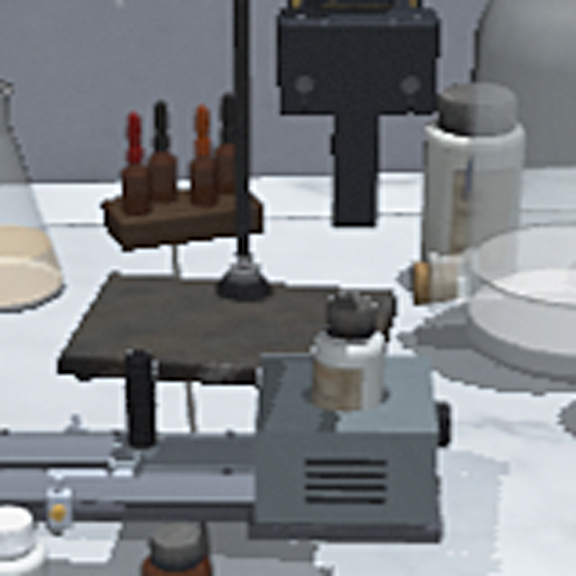

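View pics/w9.png

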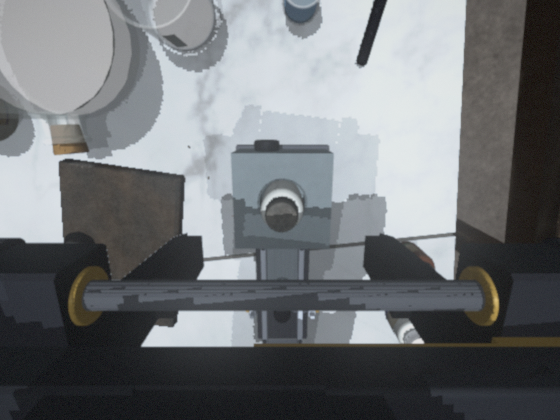

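Emit:
{"name": "send_rows", "arguments": {
  "deltas": [
    [[-0.3,0,0],0],
    [[-0.6,0,0],0],
    [[-0.8,0,0],0],
    [[-0.8,0,0],0],
    [[-0.8,0,0],0],
    [[-0.6,0,0],0],
    [[-0.35,0,0],0],
    [[0,0,0],0],
    [[0,0,0],0]
  ]
}}

```text
t: 15.25
position: [517.5, -15.5, 168.9]
tcp_rot: [[0.994, -0.109, 0.0], [-0.109, -0.994, 0.0], [0.0, -0.0, -1.0]]
force: [0.1, 0.2, 0.4]
grip_width: 0.996
```

```bash
python3 -c "
from h import *
go([515.5,-16.3,43])
snap('wrist','w10')
crop('w10',180,80,380,300,2.7,'w10c')
print(proj('w10',(515.5,-16.3,80)))"
```

```text
t 15.25 pos [517.5 -15.5 168.9] yaw -0.11 tool mm [ -1.9   1.  125.9] units [-0.08  0.04  5.03] F [0.1 0.2 0.4] w 0.996
[283.73998082 208.72188809]
```

View pics/w10c.png

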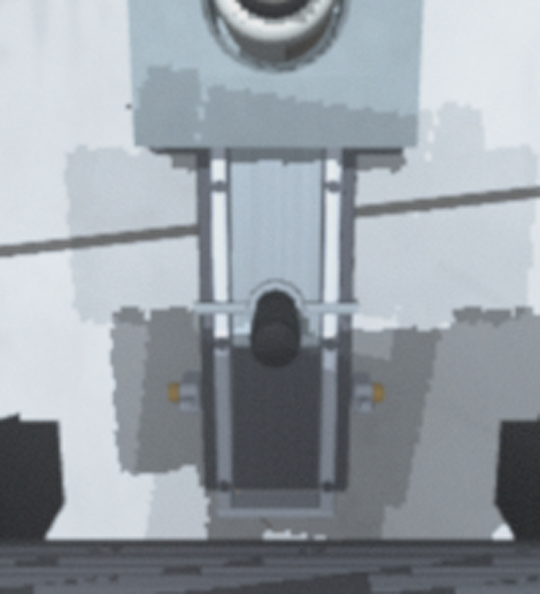

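```bash
python3 -c "
from h import *
crop('w10',230,180,330,250,8,'w10d')
for b in (25,27): print((atz('w10',282.6,194.07,b)-atz('w10',282.3,80+392/2.7,28)))"
```

```text
[32.58069916 -3.87131007 -3.        ]
[33.04534492 -3.92671828 -1.        ]
```

View pics/w10d.png

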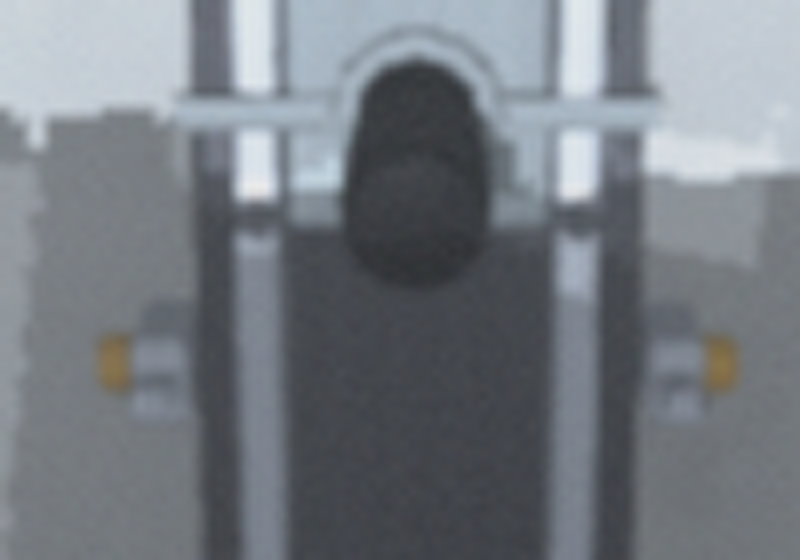

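Emit:
{"name": "send_rows", "arguments": {
  "deltas": [
    [[-0.06,0,0.4],0],
    [[0,0,0.8],0],
    [[0,0,0.8],0],
    [[0,0,0.8],0],
    [[0,0,0.8],0],
    [[0,0,0.8],0],
    [[0,0,0.4],0],
    [[0,0,0.2],0],
    [[0,0,0],0]
  ]
}}

```text
t: 16.2
position: [515.7, -15.3, 43.7]
tcp_rot: [[0.994, -0.109, -0.001], [-0.109, -0.994, 0.0], [-0.001, -0.0, -1.0]]
force: [-0.0, 0.3, -0.6]
grip_width: 0.997
```

```bash
python3 -c "
from h import *
go([515.5,-16.3,43])
snap('wrist','w11')
crop('w11',180,140,380,340,3,'w11c')"
```

```text
t 16.2 pos [515.7 -15.3  43.7] yaw -0.11 tool mm [-0.1  1.1  0.7] units [-0.01  0.04  0.03] F [-0.   0.3 -0.6] w 0.997
```

View pics/w11c.png

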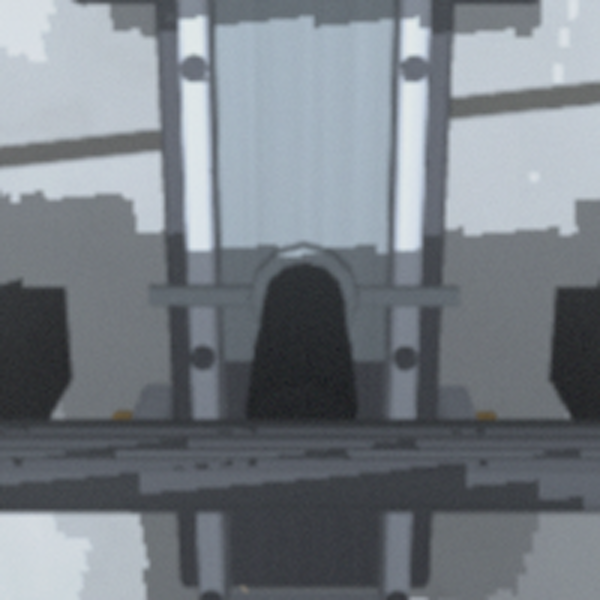

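Emit:
{"name": "send_rows", "arguments": {
  "deltas": [
    [[0,0,0],0],
    [[0,0,0],0],
    [[0,0,0],0],
    [[0,0,0],0],
    [[0,0,0],0],
    [[0,0,0],0],
    [[0,0,0],0],
    [[0,0,0],0],
    [[0,0,0],0],
    [[0,0,0],0],
    [[0,0,0],0]
  ],
  "gripper": 0,
  "force": 55
}}

```text
t: 17.35
position: [515.9, -14.1, 44.0]
tcp_rot: [[0.994, -0.11, 0.0], [-0.11, -0.994, 0.002], [0.0, -0.002, -1.0]]
force: [1.9, 8.9, 0.1]
grip_width: 0.164
```

Emit:
{"name": "send_rows", "arguments": {
  "deltas": [
    [[-0.1,0,0],0],
    [[-0.2,0,0],0],
    [[-0.2,0,0],0],
    [[-0.2,0,0],0],
    [[-0.2,0,0],0],
    [[-0.1,0,0],0],
    [[0,0,0],0],
    [[0,0,0],0]
  ]
}}

```text
t: 18.15
position: [491.5, -11.4, 44.0]
tcp_rot: [[0.994, -0.11, 0.002], [-0.11, -0.994, 0.002], [0.002, -0.002, -1.0]]
force: [5.8, 9.6, -4.0]
grip_width: 0.169
```

```bash
python3 -c "
from h import *
go([515.5,-16.3,43])
snap('wrist','w12');snap('side','s12')
crop('w12',180,140,380,340,3,'w12c')
crop('s12',180,130,340,260,5,'s12c')"
```

```text
t 18.15 pos [491.5 -11.4  44. ] yaw -0.11 tool mm [24.4  2.3  1. ] units [0.97 0.09 0.04] F [ 5.8  9.6 -4. ] w 0.169
```

View pics/w12c.png

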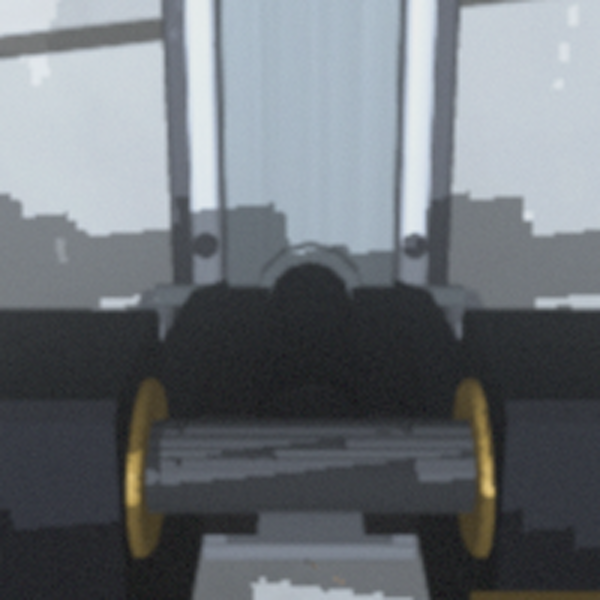

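View pics/s12c.png

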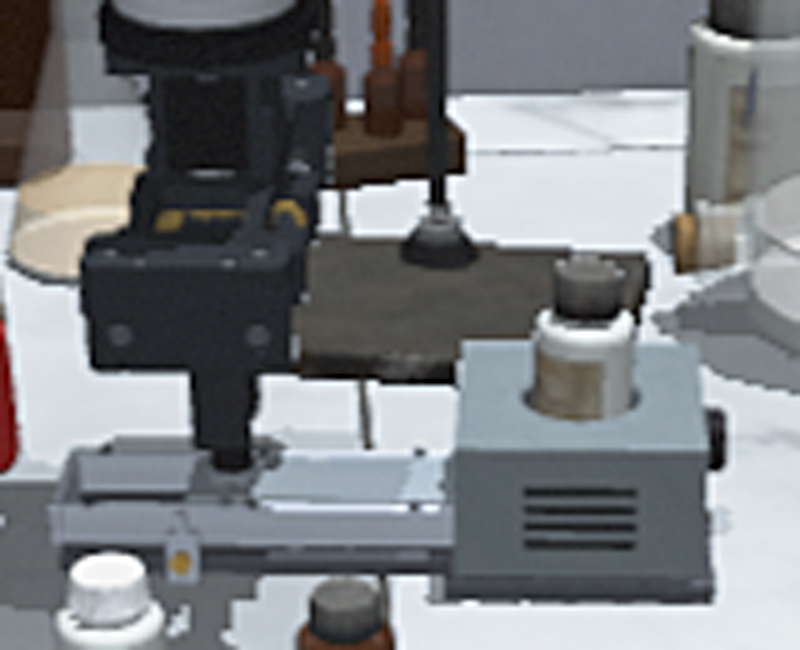

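```bash
python3 -c "
from h import *
crop('w12',220,220,345,260,6.4,'w12d')
crop('s12',190,210,250,255,13,'s12d')
crop('side0',190,210,250,255,13,'s0d')"
```

```text
(no output)
```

View pics/w12d.png

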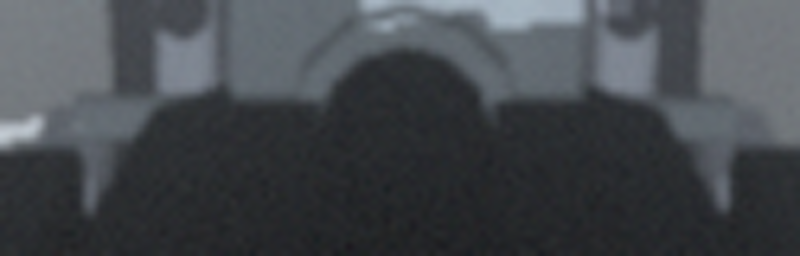

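View pics/s12d.png

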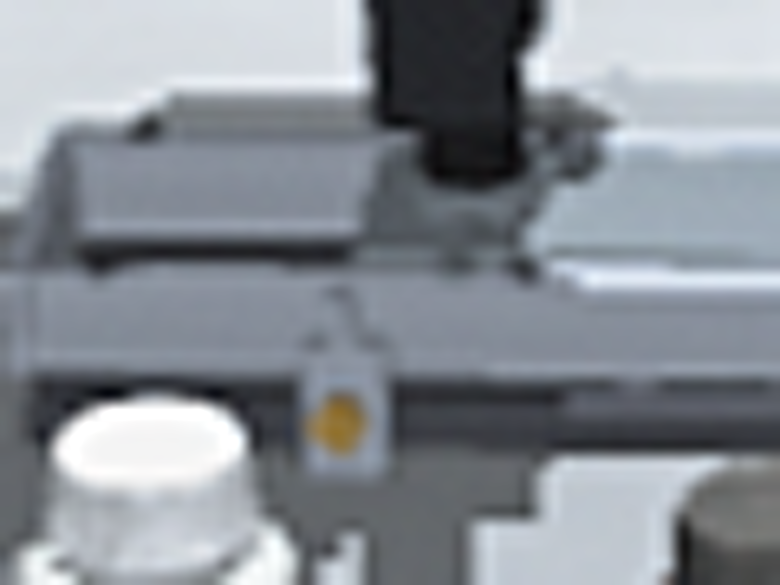

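View pics/s0d.png

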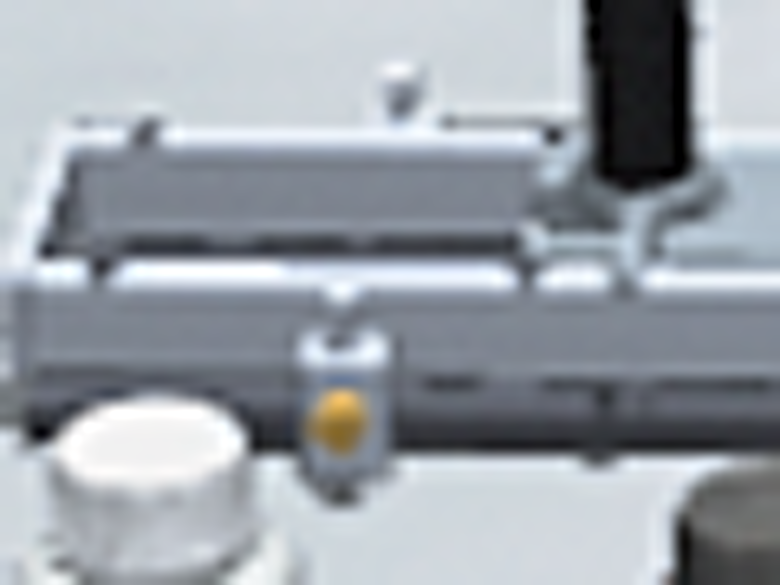

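```bash
python3 - <<'E'
from h import *
S=lambda u,v:(190+u/13,210+v/13)
n=atz('side0',*S(341,285),28);f=atz('side0',*S(402,70),28)
print('tips',n,f,(n+f)/2,n-f)
b=atz('side0',*S(626,280),25.5);print('bar near end',b)
ex=np.array([np.cos(-.11),np.sin(-.11),0]);ey=np.array([-ex[1],ex[0],0])
print('draw side0 near tip',(b-n)@ex,'bar end y rel tip',(b-n)@ey)
# post axis at side0: top (297,91)/5+180
p=atz('side0',180+297/5,180+91/5,80);print('post',p,(p-(n+f)/2)@ex,(p-(n+f)/2)@ey)
# top view tips / bar
E
python3 -c "
from h import *
crop('top0',235,215,290,275,10,'t0d')"
```

```text
tips [473.50332855 -43.38895426  28.        ] [481.59676936  22.69805228  28.        ] [477.55004896 -10.34545099  28.        ] [ -8.09344082 -66.08700654   0.        ]
bar near end [513.03655715 -40.97697846  25.5       ]
draw side0 near tip 39.02951103200472 bar end y rel tip 6.737288723529689
post [517.75162445 -14.55964134  80.        ] 40.421227762859274 0.2245404489295071
```

View pics/t0d.png

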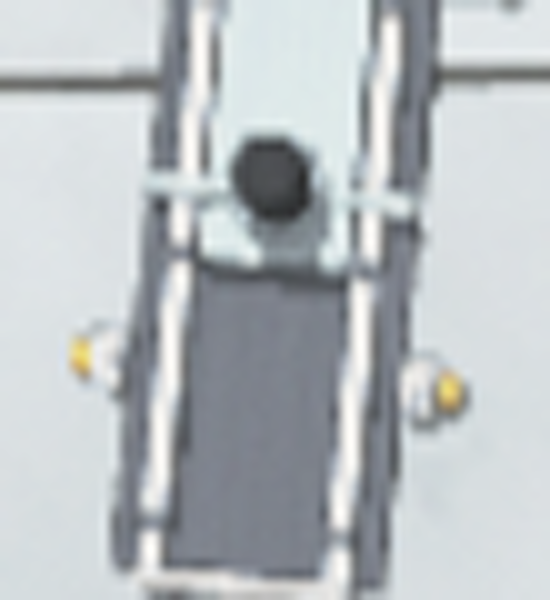

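```bash
python3 - <<'E'
from h import *
ex=np.array([np.cos(-.11),np.sin(-.11),0])
T=lambda u,v:(235+u/10,215+v/10)
b1=atz('top0',*T(147,183),25.5);b2=atz('top0',*T(415,205),25.5)
c1=atz('top0',*T(100,352),24);c2=atz('top0',*T(423,382),24)
print(b1-b2,c1-c2,((b1+b2)/2-(c1+c2)/2)@ex,(b1+b2)/2,(c1+c2)/2, np.arctan2(*( (b1-b2)[:2]*[-1,1])), np.arctan2(*((c1-c2)[:2]*[-1,1])))
#w10: bar row113 at x 415; clip block rows 300..420 in w10d
W=lambda u,v:(230+u/8,180+v/8)
for z,v in((28,362),(28,382),(20,362),(24,370)): print(z,v,(atz('w10',*W(415,113),25.5)-atz('w10',*W(422,v),z))@ex)
E
```

```text
[ 6.04745908 60.09800924  0.        ] [ 7.9516782  72.17749943  0.        ] 38.88048129386772 [515.00062828 -15.96534945  25.5       ] [476.42647064 -11.0512446   24.        ] -0.10028902213241339 -0.10972589090337277
28 362 32.93743502058133
28 382 35.71555023702634
20 362 35.74416855894055
24 370 35.46592699766093
```

Emit:
{"name": "send_rows", "arguments": {
  "deltas": [
    [[0,-0.05,0],0],
    [[-0.1,0,0],0],
    [[-0.15,0,0],0],
    [[-0.15,0,0],0],
    [[-0.1,0,0],0],
    [[0,0,0],0],
    [[0,0,0],0]
  ]
}}

```text
t: 18.95
position: [479.5, -9.9, 44.0]
tcp_rot: [[0.994, -0.11, 0.002], [-0.11, -0.994, -0.0], [0.002, -0.0, -1.0]]
force: [5.9, 1.3, -5.8]
grip_width: 0.165
```

```bash
python3 -c "
from h import *
go([515.5,-16.3,43])
snap('wrist','w13');snap('side','s13')
crop('w13',220,200,345,260,6.4,'w13d')
crop('s13',190,205,250,250,13,'s13d')"
```

```text
t 18.95 pos [479.5  -9.9  44. ] yaw -0.11 tool mm [36.5  2.4  1.1] units [1.46 0.1  0.04] F [ 5.9  1.3 -5.8] w 0.165
```

View pics/w13d.png

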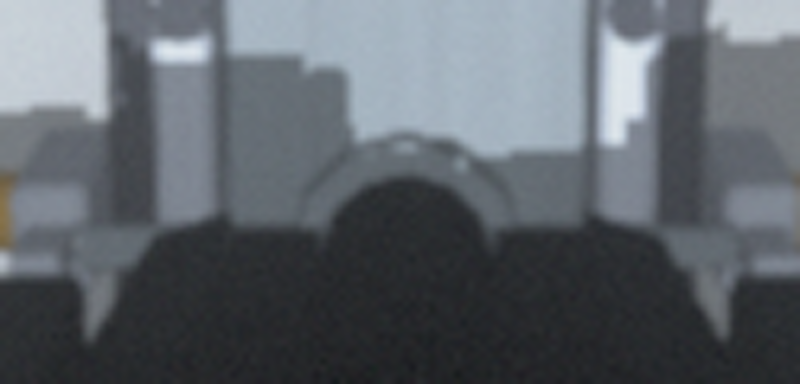

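View pics/s13d.png

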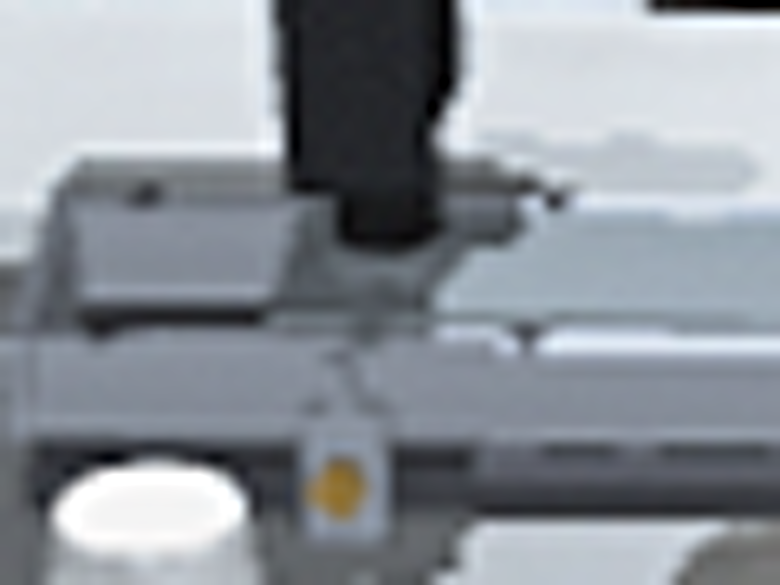

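```bash
cat > m.py <<'E'
from h import *
def ov(fn,box,k,out,W,yaw,draw,mark,bz=26,tipy=33.3):
    crop(fn,*box,k,out); im=cv2.imread('pics/'+out+'.png')
    ex=np.array([np.cos(yaw),np.sin(yaw)]);ey=np.array([-ex[1],ex[0]])
    def P(x,y,z):
        w=np.array(W)+ex*x+ey*y; q=proj(fn,(w[0],w[1],z)); return tuple(((q+.5-[box[0],box[1]])*k).astype(int).tolist())
    def pl(pts,col): cv2.polylines(im,[np.array([P(*p) for p in pts])],True,col,1)
    b=-105-draw
    pl([(b-2,-31,bz),(b+2,-31,bz),(b+2,31,bz),(b-2,31,bz)],(0,0,255))
    pl([(b+8*np.cos(t),8*np.sin(t),80) for t in np.arange(0,6.3,.1)],(0,0,255))
    for s in (-1,1):
        t=P(-105-mark,s*tipy,28);cv2.circle(im,t,4,(0,255,0),1)
        pl([(-105-mark,s*tipy,28),(-105-mark,s*tipy,18)],(0,255,0))
    for s in (-1,1): pl([(-45,s*31,24),(-45-146,s*31,24)],(255,255,0))
    pl([(-45-146,-31,24),(-45-146,31,24)],(255,255,0))
    cv2.imwrite('pics/'+out+'.png',im)
E
python3 - <<'E'
from m import *
W=(620.3,-27.6)
ov('side0',(190,210,250,255),13,'m1',W,-.11,0,40)
ov('top0',(235,215,290,275),10,'m2',W,-.11,0,40)
ov('w10',(230,180,330,250),8,'m3',W,-.11,0,40)
E
```

```text
(no output)
```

View pics/m1.png

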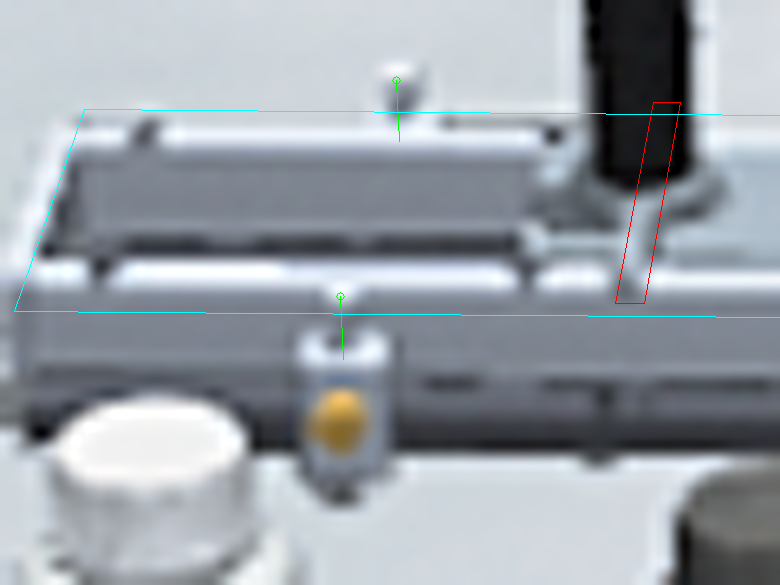

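View pics/m2.png

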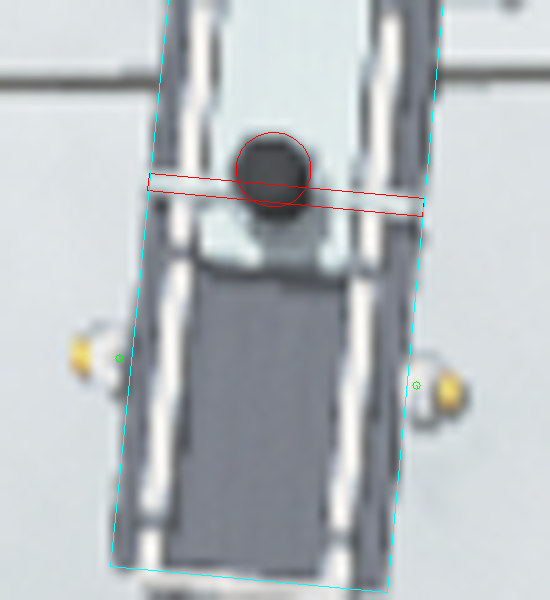

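View pics/m3.png

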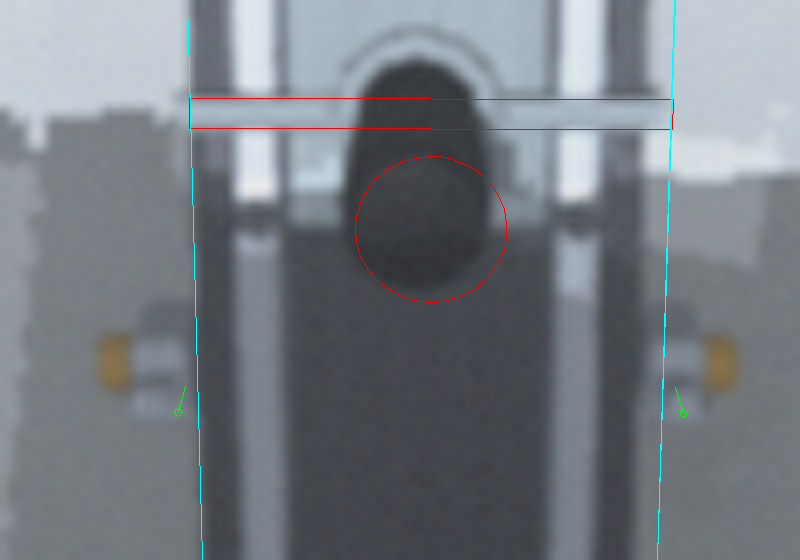

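```bash
python3 - <<'E'
from m import *
W=(620.3,-27.0)
ov('side0',(190,210,250,255),13,'m4',W,-.11,0,39.5)
ov('s13',(190,205,250,250),13,'m5',W,-.11,36.6,39.5)
ov('w13',(220,200,345,260),6.4,'m6',W,-.11,36.6,39.5)
crop('w13',220,215,250,250,20,'w13L');crop('w13',315,215,345,250,20,'w13R')
E
```

```text
(no output)
```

View pics/m5.png

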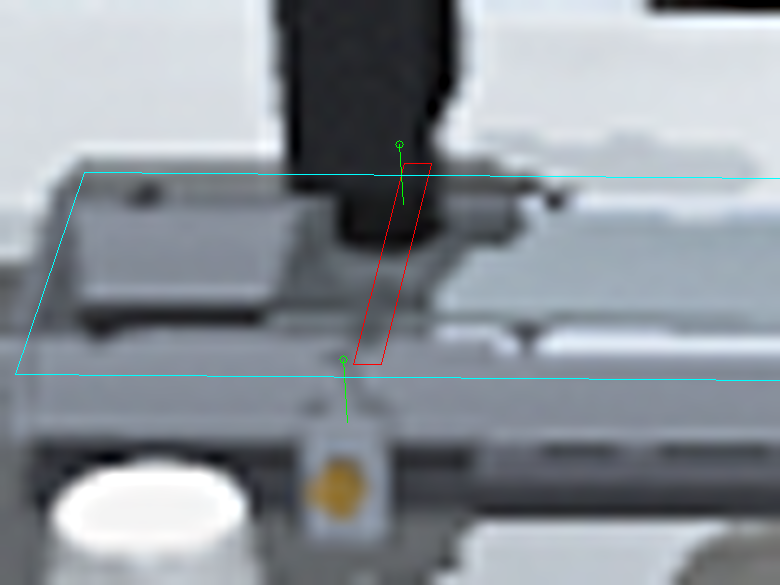

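View pics/m6.png

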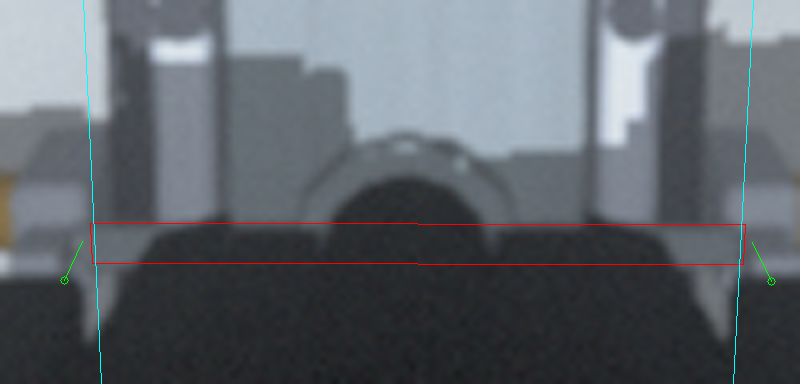

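View pics/w13L.png

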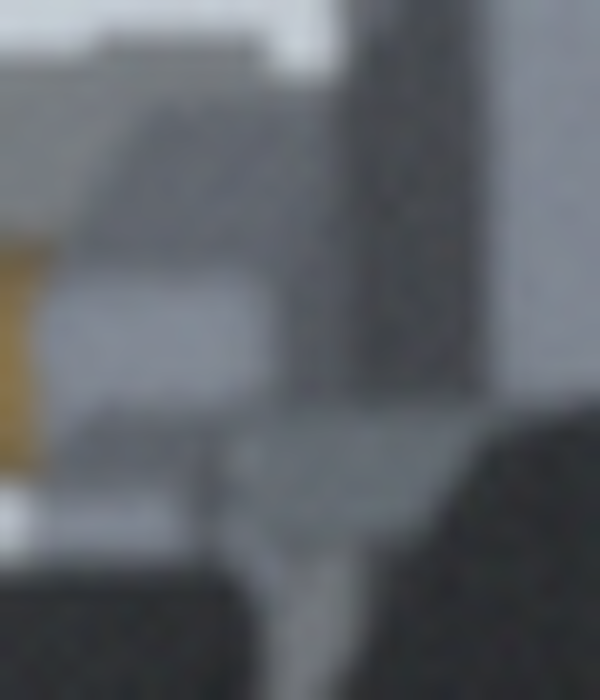

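```bash
python3 - <<'E'
from m import *
def enh(fn,box,k,out):
    im=cv2.imread('pics/'+fn+'.png')[box[1]:box[3],box[0]:box[2]]
    im=cv2.resize(im,None,fx=k,fy=k,interpolation=cv2.INTER_LANCZOS4)
    l=cv2.cvtColor(im,cv2.COLOR_BGR2LAB);l[...,0]=cv2.createCLAHE(4,(3,3)).apply(l[...,0]);cv2.imwrite('pics/'+out+'.png',cv2.cvtColor(l,cv2.COLOR_LAB2BGR))
enh('s13',(205,218,235,243),25,'e1')
enh('w13',(215,215,350,255),5.9,'e2')
E
```

```text
(no output)
```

View pics/e1.png

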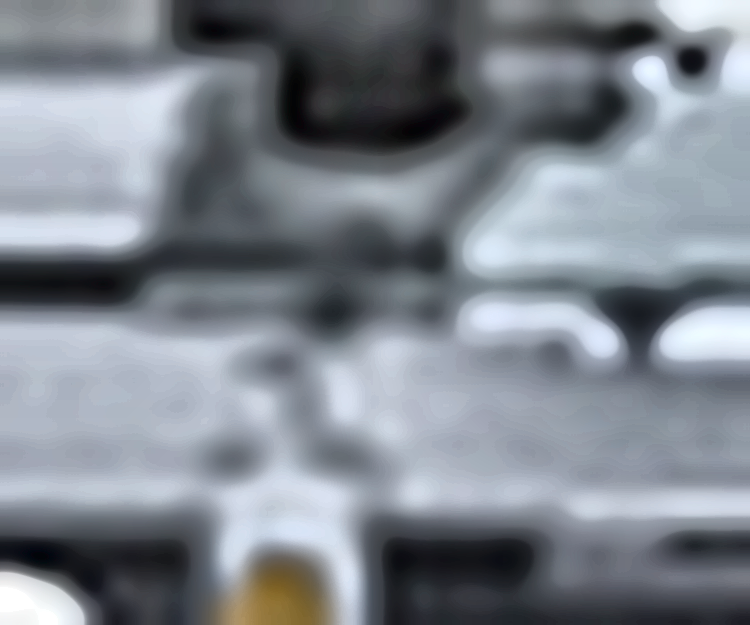

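View pics/e2.png

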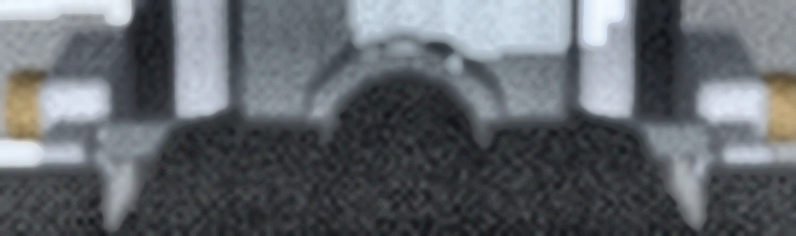

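```bash
python3 - <<'E'
from h import *
ex=np.array([np.cos(-.11),np.sin(-.11),0])
T=lambda u,v:(235+u/10,215+v/10)
b1=atz('top0',*T(147,183),26);b2=atz('top0',*T(415,205),26)
for z in (18,20,28):
  c1=atz('top0',*T(103,355),z);c2=atz('top0',*T(424,387),z)
  print('top',z,((b1+b2)/2-(c1+c2)/2)@ex)
# brass screws centres in w10 (z~12?) and side block centre cols
S=lambda u,v:(190+u/13,210+v/13)
for z,v in ((28,285),(18,345)): print('side near',atz('side0',*S(343,v),z))
import sys
E
python3 -c "
from h import *
crop('top0',238,242,288,262,15,'t0e'); crop('w10',236,212,326,236,8.8,'w10e')"
```

```text
top 18 39.33323237853996
top 20 39.4490517548192
top 28 39.91232925993652
side near [473.78036583 -43.4148849   28.        ]
side near [473.2593975  -42.49654909  18.        ]
```

View pics/t0e.png

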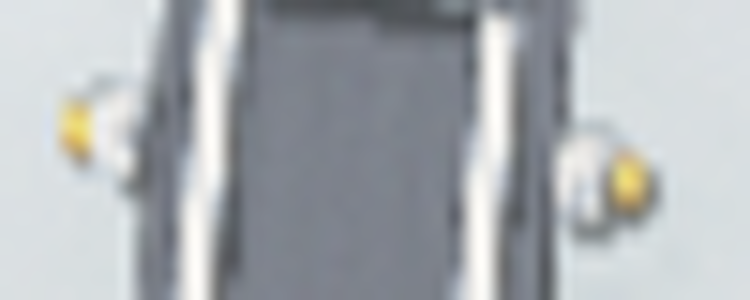

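View pics/w10e.png

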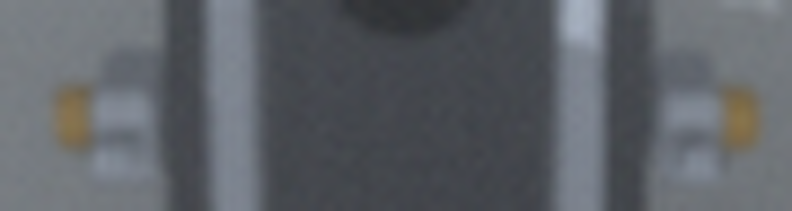

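```bash
python3 - <<'E'
from m import *
W=(620.3,-26.6)
ov('side0',(210,212,246,240),22,'m7',W,-.11,0,39.5)
crop('side0',210,212,246,240,22,'m7r')
E
```

```text
(no output)
```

View pics/m7.png

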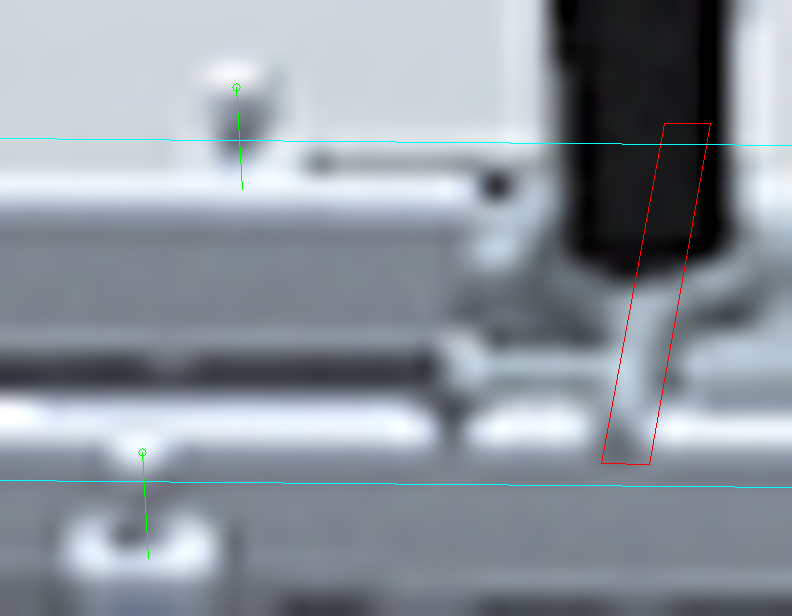

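View pics/m7r.png

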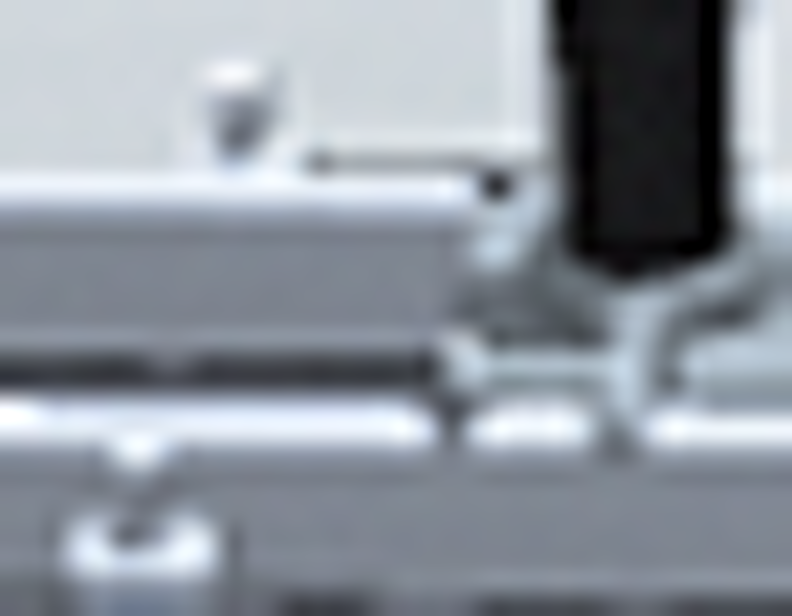

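Emit:
{"name": "send_rows", "arguments": {
  "deltas": [
    [[-0.05,0,0],0],
    [[-0.04,0,0],0],
    [[0,0,0],0],
    [[0,0,0],0],
    [[0,0,0],0]
  ]
}}

```text
t: 19.55
position: [477.3, -9.7, 44.0]
tcp_rot: [[0.994, -0.11, 0.003], [-0.11, -0.994, -0.0], [0.003, -0.0, -1.0]]
force: [5.6, 2.0, -5.3]
grip_width: 0.165
```

```bash
python3 - <<'E'
from m import *
s=[readout.state() for _ in range(1)][0]
ex=np.array([.994,-.11]);print((np.array([515.9,-14.1])-s['position'][:2])@ex)
go([515,-16,43])
snap('wrist','w14');snap('side','s14');snap('top','t14')
go([515,-16,43])
crop('s14',205,215,235,243,22,'s14d')
crop('w14',215,210,350,255,5.9,'w14d')
crop('t14',225,205,300,275,9,'t14d')
E
```

```text
38.82385905005112
t 19.55 pos [477.3  -9.7  44. ] yaw -0.11 tool mm [38.1  2.2  1.1] units [1.53 0.09 0.04] F [ 5.6  2.  -5.3] w 0.165
t 19.7 pos [477.3  -9.7  44. ] yaw -0.11 tool mm [38.1  2.2  1.1] units [1.53 0.09 0.04] F [ 6.6  1.5 -4.7] w 0.163
```

View pics/s14d.png

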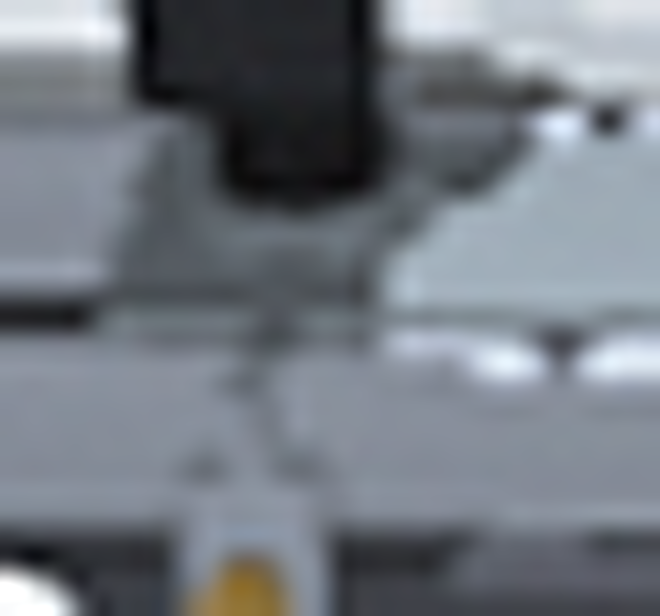

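View pics/w14d.png

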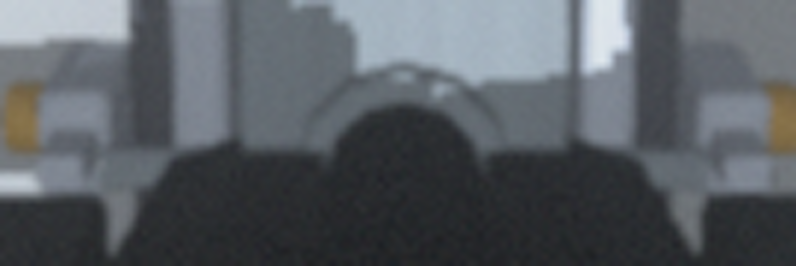

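View pics/t14d.png

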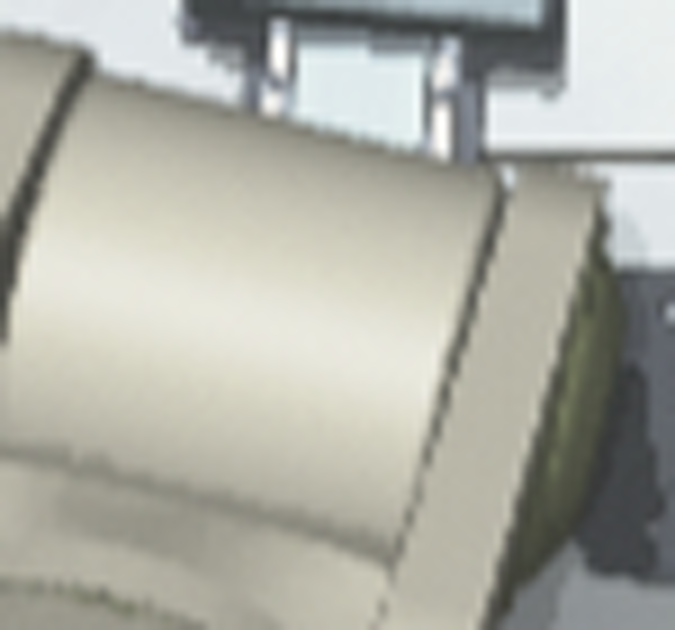

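```bash
python3 - <<'E'
from m import *
ex=np.array([np.cos(-.11),np.sin(-.11),0]);ey=np.array([-ex[1],ex[0],0])
f=lambda u,v:(215+u/5.9,210+v/5.9)
for bz in (25,26,27):
  for tv in (165,172):
    b=(atz('w14',*f(130,171),bz)+atz('w14',*f(680,171),bz))/2
    t=(atz('w14',*f(68,tv),28)+atz('w14',*f(748,tv),28))/2
    print(bz,tv,(b-t)@ex)
t=(atz('w14',*f(68,tv),28)-atz('w14',*f(748,tv),28));print(t@ey)
crop('w14',218,225,250,250,22,'w14L');crop('w14',318,225,350,250,22,'w14R')
E
```

```text
25 165 -1.8586291938630146
25 172 -1.0966857712613707
26 165 -1.4569193533616256
26 172 -0.694975930759982
27 165 -1.055209512860351
27 172 -0.29326609025870715
69.27873715239832
```

View pics/w14L.png

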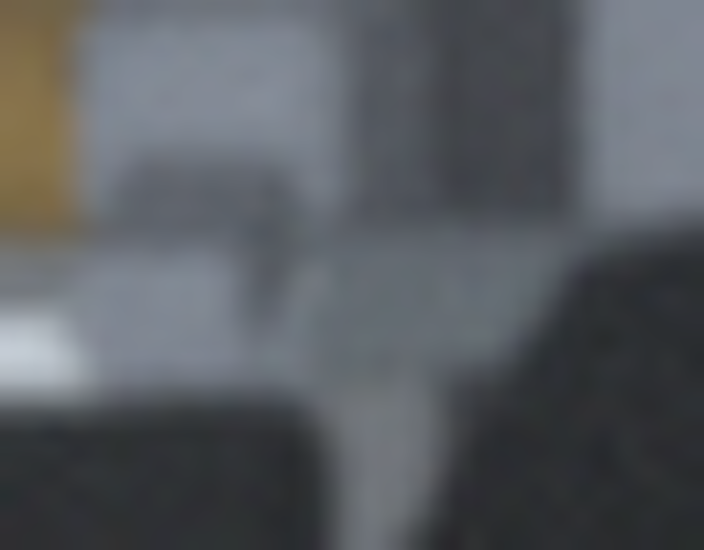

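View pics/w14R.png

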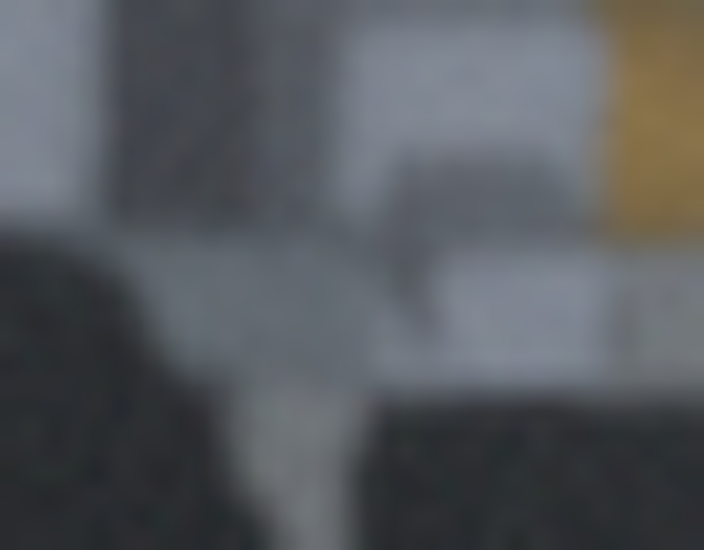

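View pics/s14.png

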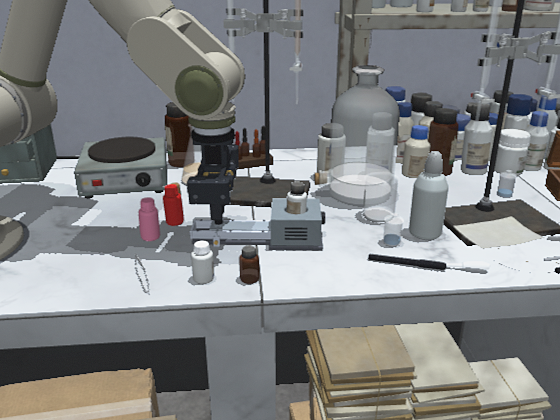

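The side view shows the vial standing upright in the well at (297,203). The white vial at (202,262), the brown one at (249,264) and the bottle at (391,233) have not moved. The gripper is holding the post at the mark, so I'm handing in.

```bash
python3 -c "
from h import *
print(robot.sign_off()); go([515,-16,43])"
```

```text
the job is handed in; nothing more can be done
None
the job is handed in; nothing more can be done
```

I loaded the tallest vial into the reader and drew the shutter to the marker clip. I handed the job in at about 19.7 s with the gripper still holding the post.

- **Vial:** The tallest was the labelled one with the dark cap, measured at 78 mm. I held it at 30 N and lowered it slowly to the well floor. The highest set-down force I read was about 6.5 N, and then I let go. The last side view shows it upright in the well.
- **Shutter:** I gripped the post at 55 N and drew it 38.8 mm. It held steady at about 6 N of spring pull, with no slip seen against the index bar.
- **Other items:** The two other vials and the weighing bottle look to be where they were in the last side view.

**Mark position:** The cameras disagree slightly on how far the shutter had to be drawn:

| View | Draw needed |
|---|---|
| Side | about 38.8 mm |
| Top | 39.3 mm (less certain) |
| Wrist, before the draw | 38.3–39.2 mm |
| Wrist, at the end | about 38.6 mm (index bar about 0.2 mm past the mark) |

I expect the index bar to be within about 0.5 mm of the mark. The bar and clip points were in shadow by then, and the arm blocked the top camera, so I could not confirm the final alignment more closely than that.

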